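# Wipe the stone chips off the shelf panel under extraction

### The arm

A 7-joint arm with a two-finger parallel gripper is mounted at the origin on the work surface. World frame = base frame: x ahead of the robot, y to its left, z up, the work surface at z = 0. Lengths are in m, angles in rad, forces in N, time in s.
With the tool pointing down it reaches from about 0.4 to 0.85 m from the base axis. Payload 10.4 kg.
Tool frame: the origin (TCP) lies between the finger pads; the fingertips stand 11 mm ahead of it and the grasp point (between the pads) lies 8 mm behind it; x points along the fingers, y is the direction in which the jaws open and shut, and the axes are right-handed (so a half turn about x gives the same grasp; the last joint's range is limited). The gripper opens to 87 mm and grips with 3 to 60 N. Pads are 19 mm wide; open, the fingers measure 117 mm over their backs; the gripper's body (75 mm by 190 mm) begins 51 mm behind the grasp point.
Start: joints at [1.264, 0.332, -0.065, 1.46, 0.022, 1.35, -0.088], TCP at [0.175, -0.6, 0.234] pointing down, gripper open.
Joint ranges: [-2.6, 2.6], [-0.5, 2.12], [-1.47, 1.34], [0.16, 2.42], [-1.27, 4.41], [0.06, 2.06], [-2.6, 2.6]. Speed limits (rad/s): [2.22, 2.22, 2.79, 2.79, 3.14, 3.14, 3.14].

### API

Orientations are given as a unit quaternion [x, y, z, w].
In Python, from bench import r, cams, ticket gives the robot as it stands. The module is installed in compiled form; this text tells all that it offers.
- The arm moves only by the tool drive_tool, never from a script. Its argument "moves" is text: rows parted by semicolons, each of 5 numbers parted by spaces: the shift along the world's x, y, z in m, then the turn about the world's z in degrees, then the closure, from 0 (fully open) to 1 (shut). In form: x y z twist grip; .... A call has 1 to 20 rows; each row shifts and turns the commanded pose from where the row before left it; what a row does not reach is not made up. A row lasts 1/8 s, in which the tool goes at most 62.5 mm and 10.7 degrees, less where a joint would pass 70% of its speed; a pose out of reach is approached as far as the arm can. A call is refused whole if a number of a shift passes 0.0625 or a number of a turn 10.7, either way. A call with a gripper value outside its range is refused whole. The fingers move at their own pace and stop on an object; "newtons" is the grip in N (left out, the last holds). Time passes only in rows, so rows that do not move let the fingers close. It gives the time, the measured TCP pose, the force and the opening at its end, in the units of the state.
- r.read_state(): the state, without advancing time (a new reading comes with each control period).
- cams.camera(name): name is "scene" or "top" or "wrist"; returns a dict with "color" (400x640x3 uint8, red, green, blue), "fx", "fy", "cx", "cy" (pixels), "extrinsics" (4x4, takes a point from camera to world coordinates). Camera axes: x right, y down, z forward; pixel columns grow to the right and rows downward; lengths in m; the calibration is good to about 2 mm. A picture is of the moment at which its call begins. There is no depth.
- ticket.close_job(): hands the job in, once; it reports no verdict.
The state is a dict: "time": time; "joint_positions": joint angles; "joint_vel": joint speeds; "joint_torque": joint torques, N m; "ee_pos": TCP position; "eef_rot": TCP orientation; "ft_force": force on the tool from outside, world axes, zero at the start; "torque": the same for the moment, N m; "width": finger opening in m.
Only numpy, scipy, OpenCV 4.12 (cv2) and the standard library are available. Lean on these libraries where they do the work, as an engineer would, in place of code of your own. Each camera call takes 0.05 s, during which the arm holds its last target.

### The job

Switch the dust extractor on (push its bar knob down, turn it clockwise a sixth of a turn and let it pop up) and stand the canister on the cork pad. Then wipe every stone chip off the honeycomb panel into the steel tray with the scraper block, never touching the chips with the gripper. Finish by standing the scraper block on its rubber mat and the canister back upright on the panel, and switching the extractor off the same way; leave the spray bottle and the brushes alone.

Things in the scene. Friction and masses are not known exactly. Their poses are not given: they have to be found in the camera images.
- panel: Fixed black plastic shelf panel with flat honeycomb pattern, lying on the bench, joined to a steel catch tray. Origin on the bench under the panel's centre. 200 (x) by 260 (y) mm, smooth top 30 mm above the bench. Lips 6 mm wide, 8 mm high along both long sides (x = +-97 mm), none at the +y and -y ends. Wipe in its -y direction: chips fall over the -y edge into the tray.
- panel_top (a point): Centre of the panel's top surface, axes as the panel's.
- tray_floor (a point): Centre of the tray's floor, 3 mm above the bench, axes as the panel's. The tray is 200 (x) by 100 (y) mm and adjoins the panel's -y end (panel y from -130 to -230 mm); its rim is 31 mm above the bench.
- scraper: Loose scraper block, about 0.25 kg, 180-degree symmetric: grey base with a steel sole 110 (x) by 44 (y) by 22 mm, and on it a pale wooden handle 70 (x) by 20 (y) mm that reaches from 22 to 62 mm above the sole. Origin at the centre of the flat sole, z up. Stands by itself. Grip the handle across its 20 mm (y); wipe along y with the 110 mm side leading.
- mat: Flat black rubber mat 100 (x) by 150 (y) mm, 1 mm thick, on the bench: the scraper block's place. Origin at its centre on the bench.
- canister: Round white plastic canister with a ribbed twist cap, 62 mm across and 66 mm high, about 0.25 kg, cap shut, heavier below; starts on the panel. Origin at the centre of its underside, z up.
- cork_pad: Round cork pad 120 mm across, 1 mm thick, flat on the bench: where the canister waits. Origin at its centre on the bench.
- extractor: Fixed grey control box of the dust extractor, 110 by 110 mm, 45 mm high, with the black bar knob in the middle of its top. Origin at the centre of its underside.
- knob_grip (a point): On the knob's axis at the height to grip, 88 mm above the bench when up; it turns and sinks with the knob. The bar is 52 mm long (along this point's x), 16 mm thick (along its y) and reaches 10 mm above this point; 22 mm below it is a round flange 54 mm across.
- knob_turn (a joint): Knob angle, rad, growing clockwise seen from above: 0 = off, 1.05 = on (a sixth of a turn), end stops just beyond both. While the knob is up it is locked at either position (within 0.1 rad) and must not be forced; it turns freely only while pushed down more than about 8 mm.
- knob_press (a joint): How far the knob is pushed down, m: 0 = up (sprung), 0.010 = fully down; takes about 3 N to start and 6.5 N fully down. It pops up again by itself when let go at off or on, and stays down when left between.
- spray_bottle: Empty clear spray bottle, 68 mm across, 190 mm high, standing. Origin at the centre of its underside. Leave alone.
- detail_brush: Red detailing brush, 200 by 26 mm, 34 mm high, lying. Leave alone.
- tyre_brush: Yellow tyre tread brush, 220 by 55 mm, 34 mm high, lying. Leave alone.
- chip0: Loose stone chip, a flat pebble about 20 mm across and 10 mm high, 12 g; starts on the panel, or is absent. Origin at the centre of its underside.
- chip1: Loose stone chip, a flat pebble about 20 mm across and 10 mm high, 12 g; starts on the panel, or is absent. Origin at the centre of its underside.
- chip2: Loose stone chip, a flat pebble about 20 mm across and 10 mm high, 12 g; starts on the panel, or is absent. Origin at the centre of its underside.
- chip3: Loose stone chip, a flat pebble about 20 mm across and 10 mm high, 12 g; starts on the panel, or is absent. Origin at the centre of its underside.
- chip4: Loose stone chip, a flat pebble about 20 mm across and 10 mm high, 12 g; starts on the panel, or is absent. Origin at the centre of its underside.
- chip5: Loose stone chip, a flat pebble about 20 mm across and 10 mm high, 12 g; starts on the panel, or is absent. Origin at the centre of its underside.
- chip6: Loose stone chip, a flat pebble about 20 mm across and 10 mm high, 12 g; starts on the panel, or is absent. Origin at the centre of its underside.
- chip7: Loose stone chip, a flat pebble about 20 mm across and 10 mm high, 12 g; starts on the panel, or is absent. Origin at the centre of its underside.
- chip8: Loose stone chip, a flat pebble about 20 mm across and 10 mm high, 12 g; starts on the panel, or is absent. Origin at the centre of its underside.

How it is judged:
On the way, in this order (a step that is already met when the one before it is completed fails the run):
1. the extractor is on with its knob up, and the canister stands on the cork pad (value of joint knob_turn above 0.9 rad and value of joint knob_press below 0.002 m and horizontal distance between canister and cork_pad below 0.04 m and height (world z) of canister below 0.006 m and angle between canister's own z axis and vertical below 0.1 rad), for 0.2 s.
2. every stone chip is in the tray while the extractor is on and the canister is off the panel (x of chip0 in the frame of tray_floor between -0.1 and 0.1 m and y of chip0 in the frame of tray_floor between -0.052 and 0.052 m and z of chip0 in the frame of tray_floor between -0.005 and 0.022 m and x of chip1 in the frame of tray_floor between -0.1 and 0.1 m and y of chip1 in the frame of tray_floor between -0.052 and 0.052 m and z of chip1 in the frame of tray_floor between -0.005 and 0.022 m and x of chip2 in the frame of tray_floor between -0.1 and 0.1 m and y of chip2 in the frame of tray_floor between -0.052 and 0.052 m and z of chip2 in the frame of tray_floor between -0.005 and 0.022 m and x of chip3 in the frame of tray_floor between -0.1 and 0.1 m and y of chip3 in the frame of tray_floor between -0.052 and 0.052 m and z of chip3 in the frame of tray_floor between -0.005 and 0.022 m and x of chip4 in the frame of tray_floor between -0.1 and 0.1 m and y of chip4 in the frame of tray_floor between -0.052 and 0.052 m and z of chip4 in the frame of tray_floor between -0.005 and 0.022 m and x of chip5 in the frame of tray_floor between -0.1 and 0.1 m and y of chip5 in the frame of tray_floor between -0.052 and 0.052 m and z of chip5 in the frame of tray_floor between -0.005 and 0.022 m and x of chip6 in the frame of tray_floor between -0.1 and 0.1 m and y of chip6 in the frame of tray_floor between -0.052 and 0.052 m and z of chip6 in the frame of tray_floor between -0.005 and 0.022 m and x of chip7 in the frame of tray_floor between -0.1 and 0.1 m and y of chip7 in the frame of tray_floor between -0.052 and 0.052 m and z of chip7 in the frame of tray_floor between -0.005 and 0.022 m and x of chip8 in the frame of tray_floor between -0.1 and 0.1 m and y of chip8 in the frame of tray_floor between -0.052 and 0.052 m and z of chip8 in the frame of tray_floor between -0.005 and 0.022 m and value of joint knob_turn above 0.9 rad and value of joint knob_press below 0.002 m and height (world z) of canister below 0.02 m), for 0.2 s.
At the end, for the whole second after the job is handed in: The extractor is off (within 0.15 rad) with its knob up; every chip lies in the tray, below the panel's top; the canister stands upright (within 0.1 rad) on the panel's top; the scraper block stands on its sole with its centre over the mat; all at rest (value of joint knob_turn below 0.15 rad and value of joint knob_press below 0.002 m and x of canister in the frame of panel_top between -0.09 and 0.09 m and y of canister in the frame of panel_top between -0.125 and 0.125 m and z of canister in the frame of panel_top between -0.004 and 0.006 m and angle between each of canister, scraper's own z axis and vertical below 0.1 rad and x of scraper in the frame of mat between -0.05 and 0.05 m and y of scraper in the frame of mat between -0.075 and 0.075 m and z of scraper in the frame of mat between -0.004 and 0.006 m and x of chip0 in the frame of tray_floor between -0.1 and 0.1 m and y of chip0 in the frame of tray_floor between -0.052 and 0.052 m and z of chip0 in the frame of tray_floor between -0.005 and 0.022 m and x of chip1 in the frame of tray_floor between -0.1 and 0.1 m and y of chip1 in the frame of tray_floor between -0.052 and 0.052 m and z of chip1 in the frame of tray_floor between -0.005 and 0.022 m and x of chip2 in the frame of tray_floor between -0.1 and 0.1 m and y of chip2 in the frame of tray_floor between -0.052 and 0.052 m and z of chip2 in the frame of tray_floor between -0.005 and 0.022 m and x of chip3 in the frame of tray_floor between -0.1 and 0.1 m and y of chip3 in the frame of tray_floor between -0.052 and 0.052 m and z of chip3 in the frame of tray_floor between -0.005 and 0.022 m and x of chip4 in the frame of tray_floor between -0.1 and 0.1 m and y of chip4 in the frame of tray_floor between -0.052 and 0.052 m and z of chip4 in the frame of tray_floor between -0.005 and 0.022 m and x of chip5 in the frame of tray_floor between -0.1 and 0.1 m and y of chip5 in the frame of tray_floor between -0.052 and 0.052 m and z of chip5 in the frame of tray_floor between -0.005 and 0.022 m and x of chip6 in the frame of tray_floor between -0.1 and 0.1 m and y of chip6 in the frame of tray_floor between -0.052 and 0.052 m and z of chip6 in the frame of tray_floor between -0.005 and 0.022 m and x of chip7 in the frame of tray_floor between -0.1 and 0.1 m and y of chip7 in the frame of tray_floor between -0.052 and 0.052 m and z of chip7 in the frame of tray_floor between -0.005 and 0.022 m and x of chip8 in the frame of tray_floor between -0.1 and 0.1 m and y of chip8 in the frame of tray_floor between -0.052 and 0.052 m and z of chip8 in the frame of tray_floor between -0.005 and 0.022 m and linear speed of each of canister, scraper, chip0, chip1, chip2, chip3, chip4, chip5, chip6, chip7, chip8 below 0.02 m/s); the robot touches nothing.
It fails at once if the gripper or arm touches a stone chip (contact force between any of the fingers, the arm and chip0 above 0.3 N or contact force between any of the fingers, the arm and chip1 above 0.3 N or contact force between any of the fingers, the arm and chip2 above 0.3 N or contact force between any of the fingers, the arm and chip3 above 0.3 N or contact force between any of the fingers, the arm and chip4 above 0.3 N or contact force between any of the fingers, the arm and chip5 above 0.3 N or contact force between any of the fingers, the arm and chip6 above 0.3 N or contact force between any of the fingers, the arm and chip7 above 0.3 N or contact force between any of the fingers, the arm and chip8 above 0.3 N).
It fails at once if the knob is forced round without being pushed down (value of joint knob_turn between 0.2 and 0.85 rad and value of joint knob_press below 0.004 m).
It fails at once if the spray bottle or a brush is moved by more than 3 cm (distance of any of spray_bottle, detail_brush, tyre_brush from where it was at the start of the episode above 0.03 m).
Of chip0, chip1, chip2, chip3, chip4, chip5, chip6, chip7, chip8 only 4 to 8 are there at a start; the rules pass over those that are not, and their reading is None.
At some moment in a run one of scraper, canister may be knocked a few centimetres aside while the robot is not near it.
Once in a run the grip may slacken for a moment while it holds something.
It also fails if it takes over 200 s, if anything falls off the work surface, if the arm or the gripper's body presses on something with over 40 N, if the wrist force passes 120 N, or if a joint passes its speed limit or range.

## Working session

There is one attempt and no reset: what is moved stays moved. The work goes in short steps, Python scripts to look and compute and a tool call to move; the robot and the scene stay as the last step left them, time stands still between calls to the robot, and variables do not carry over. Pictures are saved under pics/ and viewed, and the job is handed in when it is done.

Besides the shell and the picture viewer there is one more tool, called by a JSON object that holds its "op" and its "data". drive_tool: Moves the arm, as the interface text tells. Its arguments: {"type":"object","properties":{"moves":{"type":"string"},"newtons":{"type":"number"}},"required":["moves"]}

```bash
mkdir -p pics; ls
cat > h.py <<'E'
import numpy as np, cv2
from bench import r, cams, ticket
def snap(name, fn):
    c=cams.camera(name); cv2.imwrite('pics/'+fn, c['color'][:,:,::-1]); 
    np.savez('pics/'+fn+'.npz', E=c['extrinsics'], k=[c['fx'],c['fy'],c['cx'],c['cy']])
    return c
def px(fn,u,v,z):
    d=np.load('pics/'+fn+'.npz'); E=d['E']; fx,fy,cx,cy=d['k']
    ray=E[:3,:3]@np.array([(u-cx)/fx,(v-cy)/fy,1]); o=E[:3,3]
    return o+ray*(z-o[2])/ray[2]
def proj(fn,p):
    d=np.load('pics/'+fn+'.npz'); E=d['E']; fx,fy,cx,cy=d['k']
    q=E[:3,:3].T@(np.array(p)-E[:3,3]); return np.array([fx*q[0]/q[2]+cx, fy*q[1]/q[2]+cy])
def st():
    s=r.read_state(); return {k:(np.round(v,4).tolist() if not np.isscalar(v) else round(v,4)) for k,v in s.items() if k in('time','ee_pos','eef_rot','ft_force','width','joint_positions')}
E
python3 - <<'E'
from h import *
for n in('scene','top','wrist'):
    c=snap(n,n+'0.png'); print(n,c['fx'],c['cx'],np.round(c['extrinsics'],3).tolist())
print(st())
E
```

```text
pics
scene 405.8211915184076 320.0506544759054 [[-0.798, 0.414, -0.438, 1.006], [0.602, 0.522, -0.604, 0.536], [-0.022, -0.745, -0.666, 0.716], [0.0, 0.0, 0.0, 1.0]]
top 423.75578415772225 319.9240767711284 [[-0.018, -0.995, 0.097, 0.5], [-1.0, 0.019, 0.011, -0.041], [-0.013, -0.097, -0.995, 1.194], [0.0, 0.0, 0.0, 1.0]]
wrist 359.27323985801246 322.38488038147284 [[0.28, -0.932, -0.23, 0.237], [-0.96, -0.273, -0.065, -0.583], [-0.002, 0.239, -0.971, 0.383], [0.0, 0.0, 0.0, 1.0]]
{'time': 0.15, 'joint_positions': [1.2644, 0.3327, -0.0647, 1.4608, 0.0216, 1.3499, -0.0885], 'ee_pos': [0.1749, -0.5997, 0.233], 'eef_rot': [-0.6999, -0.1004, 0.7001, -0.0996], 'ft_force': [-0.4857, -0.2852, -0.3436], 'width': 0.0868}
```

View pics/top0.png

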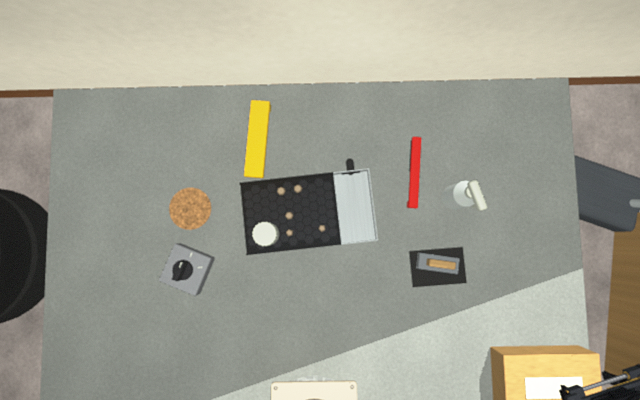

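View pics/scene0.png

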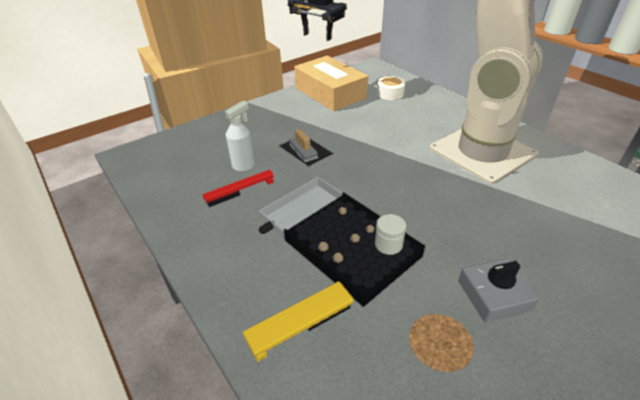

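View pics/wrist0.png

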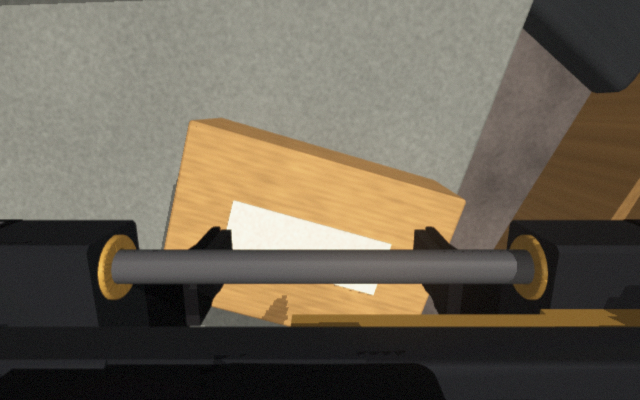

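Run:
```python
from h import *
im=cv2.imread('pics/top0.png')
cv2.imwrite('pics/t0a.png',cv2.resize(im[150:300,150:350],(800,600),interpolation=cv2.INTER_CUBIC))
cv2.imwrite('pics/t0b.png',cv2.resize(im[150:300,330:530],(800,600),interpolation=cv2.INTER_CUBIC))
```

```text
(no output)
```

View pics/t0a.png

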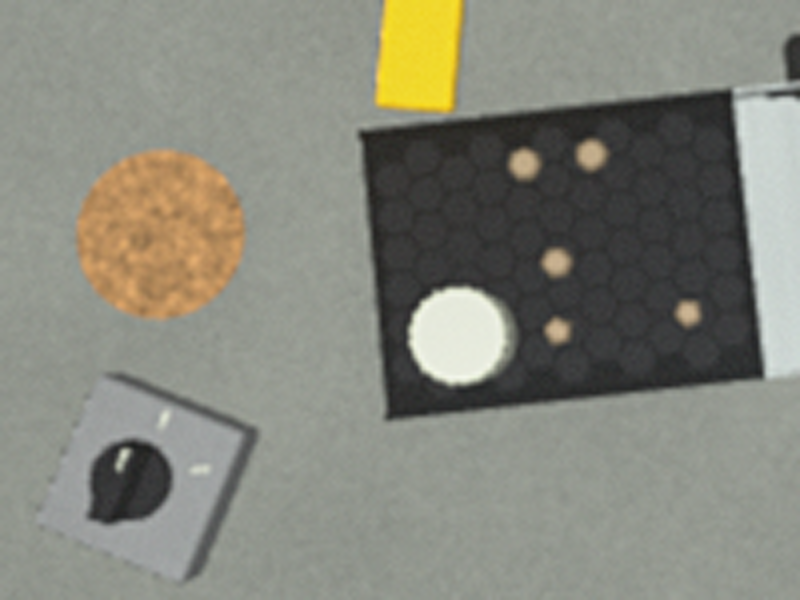

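View pics/t0b.png

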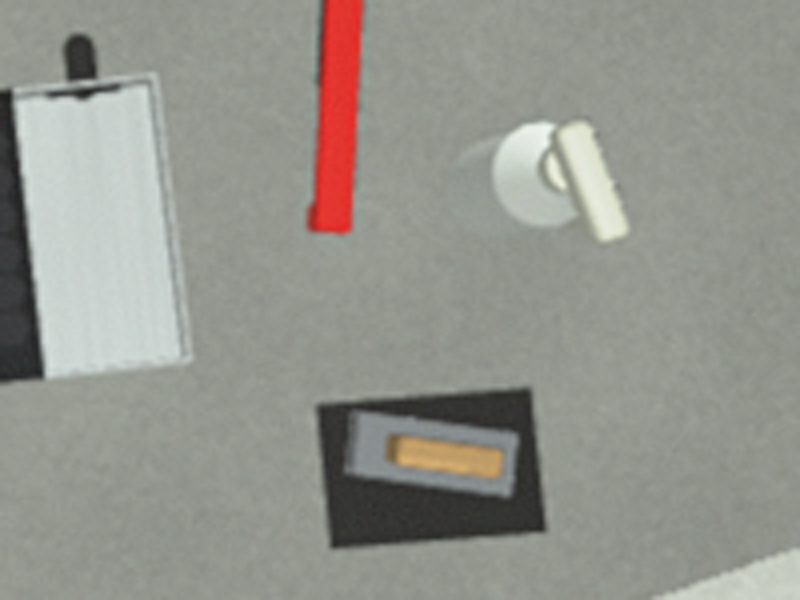

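```bash
cat >> h.py <<'E'
def A(u,v,z,o=(150,150),fn='top0.png'): return px(fn,o[0]+u/4-0.375,o[1]+v/4-0.375,z)
E
python3 - <<'E'
from h import *
P=lambda n,v: print(n,np.round(v,4).tolist())
cork=A(161,234,.001); P('cork',cork)
c=[A(u,v,.03) for u,v in((361,131),(388,419),(763,377),(733,92))]
for q in c:P('panel corner',q)
P('c len',[np.linalg.norm(c[0]-c[1]),np.linalg.norm(c[1]-c[2]),np.linalg.norm(c[2]-c[3]),np.linalg.norm(c[3]-c[0])])
# panel y axis : from tray end to far end
yv=(c[0]+c[1]-c[2]-c[3])/2; P('panel centre',sum(c)/4); print('panel y-axis deg',np.degrees(np.arctan2(yv[1],yv[0])))
P('can top',A(459,335,.096))
for u,v in((524,163),(592,154),(557,262),(558,330),(688,313)): P('chip',A(u,v,.04))
P('ext top corners',[A(u,v,.045)[:2].tolist() for u,v in((107,377),(257,431),(188,580),(38,520))])
P('ext',sum(A(u,v,.045) for u,v in((107,377),(257,431),(188,580),(38,520)))/4)
P('marks',[A(u,v,.045)[:2].tolist() for u,v in((163,418),(200,470))])
o=(330,150)
s=[A(u,v,.022,o) for u,v in((357,410),(518,433),(512,497),(346,474))]
P('scr base',sum(s)/4);P('len',[np.linalg.norm(s[0]-s[1]),np.linalg.norm(s[1]-s[2])])
d=s[1]-s[0]+s[2]-s[3]; print('scr x axis',np.degrees(np.arctan2(d[1],d[0])))
h=[A(u,v,.062,o) for u,v in((398,437),(504,446),(500,477),(393,462))]
P('handle',sum(h)/4);P('len',[np.linalg.norm(h[0]-h[1]),np.linalg.norm(h[1]-h[2])])
m=[A(u,v,.001,o) for u,v in((318,405),(529,388),(546,531),(331,547))]
P('mat',sum(m)/4);d=m[1]-m[0]+m[2]-m[3]; print('mat',np.degrees(np.arctan2(d[1],d[0])))
P('tray corners',[A(u,v,.031,o)[:2].tolist() for u,v in((155,76),(190,358))])
P('bottle',A(570,175,.19,o))
P('box top approx', px('top0.png',545,350,.1))
from scipy.spatial.transform import Rotation as R
print(R.from_quat(r.read_state()['eef_rot']).as_matrix().round(3))
E
```

```text
cork [0.5912, 0.3411, 0.001]
panel corner [0.6579, 0.1933, 0.03]
panel corner [0.4594, 0.1748, 0.03]
panel corner [0.4832, -0.0816, 0.03]
panel corner [0.68, -0.0653, 0.03]
c len [0.1994, 0.2575, 0.1975, 0.2595]
panel centre [0.5701, 0.0553, 0.03]
panel y-axis deg 95.09814469989996
can top [0.5147, 0.1165, 0.096]
chip [0.6322, 0.0792, 0.04]
chip [0.6375, 0.0325, 0.04]
chip [0.5638, 0.0573, 0.04]
chip [0.5176, 0.0572, 0.04]
chip [0.5275, -0.0313, 0.04]
ext top corners [[0.4915, 0.3626], [0.4535, 0.2605], [0.3555, 0.3062], [0.3968, 0.4077]]
ext [0.4243, 0.3342, 0.045]
marks [[0.4633, 0.3242], [0.4281, 0.2988]]
scr base [0.4265, -0.3465, 0.022]
len [0.1103, 0.0435]
scr x axis -98.98919684678773
handle [0.4275, -0.3463, 0.062]
len [0.0697, 0.0204]
mat [0.4156, -0.35, 0.001]
mat -86.61130564511444
tray corners [[0.6891, -0.1639], [0.4943, -0.182]]
bottle [0.5988, -0.3909, 0.19]
box top approx [0.2125, -0.5821, 0.1]
[[-0.     0.28  -0.96 ]
 [ 0.001 -0.96  -0.28 ]
 [-1.    -0.001  0.   ]]
```

{"op": "drive_tool", "data": {"moves": "0.03 0 0.02 0 0;0.04 0 0.02 0 0;0.04 0 0.02 0 0;0.04 0 0.01 0 0;0.04 0 0 0 0;0.04 0 0 0 0;0.04 0.02 0 5 0;0.03 0.03 0 6 0;0 0.04 0 6 0;0 0.04 0 6 0;0 0.04 0 6 0;0 0.04 0 6 0;0 0.04 0 6 0;0 0.04 0 6 0;0 0.04 0 6 0;0 0.04 0 6 0;0 0.04 0 6 0;0 0.04 0 6 0;0 0.04 0 6 0;0 0.04 0 6 0"}}

```text
time: 2.65
ee_pos: [0.4748, -0.0681, 0.3035]
eef_rot: [0.457, 0.54, -0.457, 0.54]
ft_force: [0.3, -0.8, 0.4]
width: 0.0869
```

{"op": "drive_tool", "data": {"moves": "0 0.04 0 6 0;0 0.04 0 6 0;0 0.04 0 6 0;0 0.04 0 6 0;0 0.04 0 6 0;-0.01 0.04 0 6 0;-0.015 0.04 0 6 0;-0.01 0.04 0 6 0;-0.01 0.034 0 1 0;-0.006 0.02 0 0 0;0 0 0 0 0"}}

```text
time: 4.03
ee_pos: [0.4227, 0.3058, 0.3035]
eef_rot: [0.192, 0.681, -0.192, 0.68]
ft_force: [-0.5, 0.2, -0.0]
width: 0.0871
```

Run:
```python
from h import *
snap('wrist','w1.png'); snap('top','top1.png'); print(st())
```

```text
{'time': 4.125, 'joint_positions': [0.168, 0.1745, -0.9746, 1.5802, 0.1451, 1.4642, 0.2022], 'ee_pos': [0.4241, 0.3035, 0.3034], 'eef_rot': [0.1931, 0.6802, -0.1933, 0.6802], 'ft_force': [-0.1444, 0.5256, -0.0042], 'width': 0.0872}
```

View pics/w1.png

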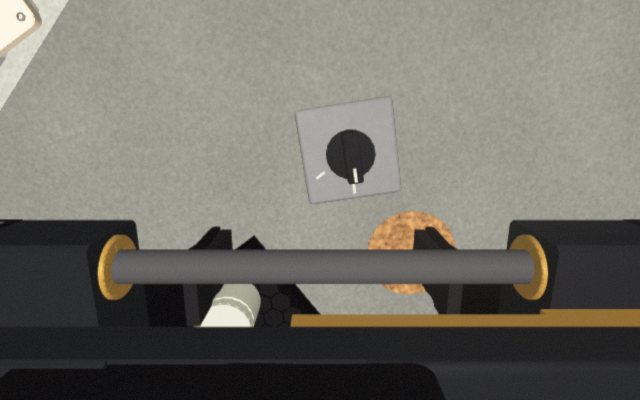

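Run:
```python
from h import *
im=cv2.imread('pics/w1.png')
c=im[90:210,270:430]; c=np.clip(c.astype(float)*1.7,0,255).astype(np.uint8)
cv2.imwrite('pics/w1a.png',cv2.resize(c,(800,600),interpolation=cv2.INTER_CUBIC))
from scipy.spatial.transform import Rotation as R
print(R.from_quat(r.read_state()['eef_rot']).as_matrix().round(3))
```

```text
[[-0.     0.526  0.851]
 [-0.     0.851 -0.526]
 [-1.    -0.     0.   ]]
```

View pics/w1a.png

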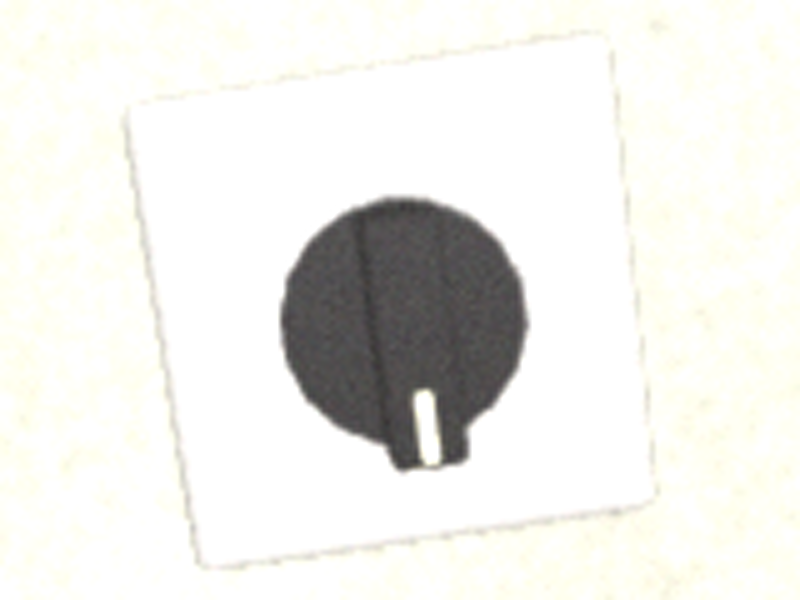

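Run:
```python
from h import *
f=lambda u,v,z: px('w1.png',270+u/5-.4,90+v/5-.4,z)
print('flange c',f(405,320,.066).round(4))
for a,b in(((360,215),(388,445)),((440,215),(465,440)),((422,390),(432,465))):
    d=f(*b,.098)-f(*a,.098); print(f(*a,.098)[:2].round(4),f(*b,.098)[:2].round(4),np.degrees(np.arctan2(d[1],d[0])))
E4=[f(u,v,.045) for u,v in((125,105),(610,32),(657,500),(203,570))]
print('box c',(sum(E4)/4).round(4))
for i in range(4):
    d=E4[(i+1)%4]-E4[i]; print(np.linalg.norm(d).round(4),np.degrees(np.arctan2(d[1],d[0])))
```

```text
flange c [0.4229 0.3411 0.066 ]
[0.396  0.3437] [0.4382 0.3252] -23.689847764852345
[0.4042 0.3571] [0.4454 0.339 ] -23.69779181202133
[0.4321 0.3367] [0.4464 0.3307] -22.741156638243048
box c [0.423  0.3412 0.045 ]
0.1077 66.85089384326794
0.1062 -22.899434415270395
0.1073 -112.42553283961152
0.1076 157.31242144078183
```

Run:
```python
from h import *
for fn,(u0,u1,v0,v1) in(('top0.png',(150,230,235,295)),('scene0.png',(440,560,240,330))):
    im=cv2.imread('pics/'+fn)[v0:v1,u0:u1]
    s=800/(u1-u0)
    def q(p):
        a=proj(fn,p); return tuple(int(x) for x in ((a-[u0-.5,v0-.5])*s))
    im=cv2.resize(im,(800,600),interpolation=cv2.INTER_CUBIC)
    t=np.radians(-23); c=np.array([.423,.341])
    ex=np.array([np.cos(t),np.sin(t)]); ey=np.array([-ex[1],ex[0]])
    for z,a,b,col in((.045,.055,.055,(0,255,0)),(.098,.026,.008,(0,0,255))):
        pts=np.array([q([*(c+i*a*ex+j*b*ey),z]) for i,j in((1,1),(1,-1),(-1,-1),(-1,1))])
        cv2.polylines(im,[pts],True,col,1)
    cv2.imwrite('pics/ov_'+fn,im)
```

```text
(no output)
```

View pics/ov_top0.png

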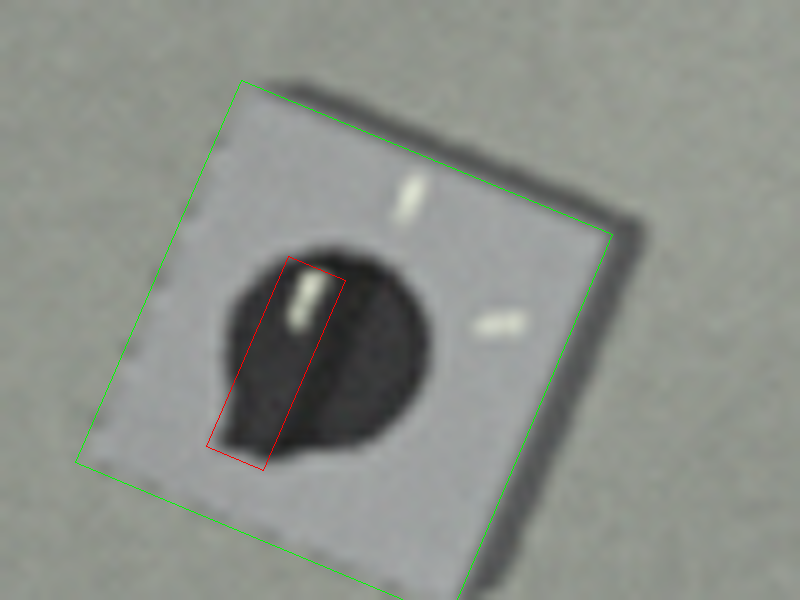

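View pics/ov_scene0.png

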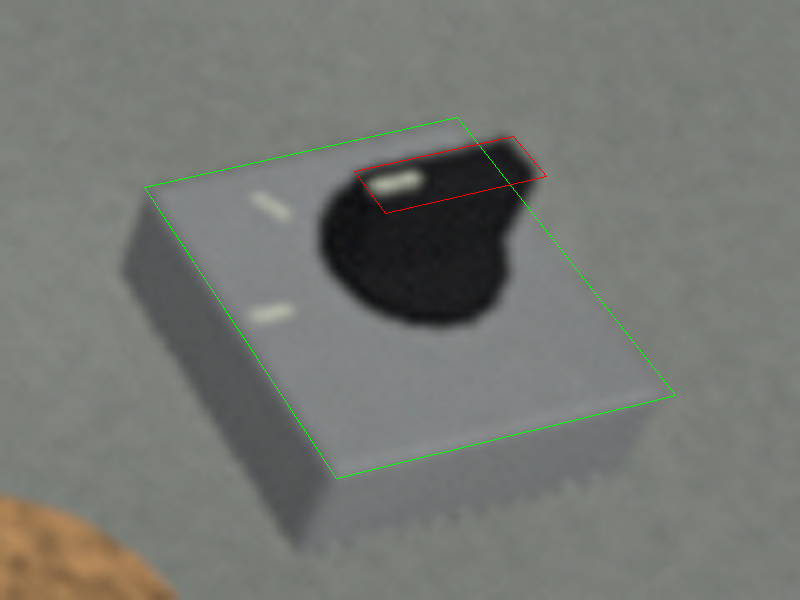

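{"op": "drive_tool", "data": {"moves": "0 0.018 -0.02 4.5 0;0 0.018 -0.03 4.2 0;0 0 -0.035 0 0;0 0 -0.035 0 0;0 0 -0.035 0 0;0 0 -0.03 0 0;0 0 -0.02 0 0;0 0 -0.017 0 0;0 0 0 0 0.3;0 0 0 0 0.5;0 0 0 0 0.7;0 0 0 0 0.9;0 0 0 0 1;0 0 0 0 1;0 0 0 0 1;0 0 0 0 1", "newtons": 30}}

```text
time: 6.12
ee_pos: [0.4242, 0.3404, 0.0817]
eef_rot: [0.142, 0.693, -0.141, 0.693]
ft_force: [2.6, 5.4, -4.5]
width: 0.0157
```

Run:
```python
from h import *
print(st()); snap('scene','s2.png')
```

```text
{'time': 6.125, 'joint_positions': [0.0016, 0.4511, -0.9142, 1.8102, 0.4023, 1.0783, 0.1096], 'ee_pos': [0.4242, 0.3404, 0.0817], 'eef_rot': [0.1415, 0.6928, -0.1408, 0.693], 'ft_force': [2.6465, 5.3778, -4.4831], 'width': 0.0157}
```

View pics/s2.png

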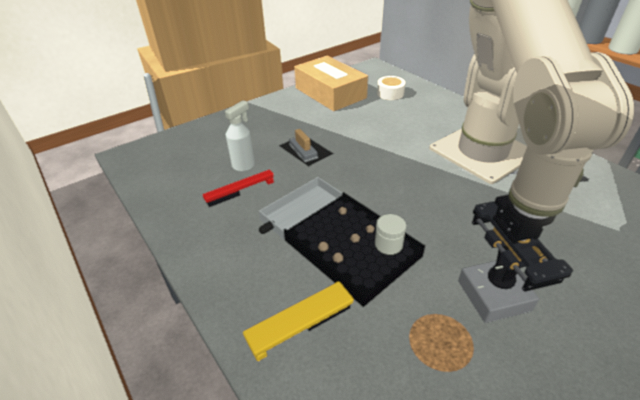

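{"op": "drive_tool", "data": {"moves": "0 0.001 -0.003 0 1;0 0 -0.003 0 1;0 0 -0.003 0 1;0 0 -0.002 0 1;0 0 0 0 1", "newtons": 50}}

```text
time: 6.8
ee_pos: [0.4243, 0.3407, 0.0714]
eef_rot: [0.141, 0.693, -0.142, 0.693]
ft_force: [-3.3, -5.7, 15.8]
width: 0.0156
```

{"op": "drive_tool", "data": {"moves": "0 0 0 -6 1;0 0 0 -6 1;0 0 0 -6 1;0 0 0 -6 1;0 0 0 -6 1;0 0 0 -6 1;0 0 0 -6 1;0 0 0 -6 1;0 0 0 -6 1;0 0 0 -6 1;0 0 0 0 1;0 0 0 0 1"}}

```text
time: 8.3
ee_pos: [0.4237, 0.3404, 0.0714]
eef_rot: [0.468, 0.529, -0.469, 0.53]
ft_force: [-5.8, -7.7, 18.7]
width: 0.0156
```

Run:
```python
from h import *
from scipy.spatial.transform import Rotation as R
s=r.read_state();y=R.from_quat(s['eef_rot']).as_matrix()[:,1];print(np.degrees(np.arctan2(y[1],y[0])),s['torque'],s['ft_force'],s['ee_pos'])
```

```text
6.945135127319048 [-1.94680872  1.38699405 -0.0272223 ] [-5.8465867  -7.74001829 18.65497135] [0.42372663 0.34043682 0.07136846]
```

{"op": "drive_tool", "data": {"moves": "0 0 0.003 0 1;0 0 0.003 0 1;0 0 0.003 0 1;0 0 0.001 0 1;0 0 0 0 1;0 0 0 0 0;0 0 0 0 0;0 0 0 0 0;0 0 0 0 0;0 0 0.03 0 0;0 0 0.04 0 0;0 0 0.04 0 0;0 0 0.04 0 0;0 0 0 0 0"}}

```text
time: 10.05
ee_pos: [0.425, 0.3423, 0.2336]
eef_rot: [0.471, 0.529, -0.467, 0.53]
ft_force: [0.3, -0.8, -0.8]
width: 0.0863
```

Run:
```python
from h import *
print(st()); snap('scene','s3.png'); snap('wrist','w3.png');snap('top','top3.png')
a=cv2.imread('pics/s3.png')[150:350,320:580]; a=cv2.resize(a,(520,400))
b=cv2.imread('pics/top3.png')[150:300,150:350]; b=cv2.resize(b,(533,400))
cv2.imwrite('pics/m3.png',cv2.resize(np.hstack([a,b]),(800,304)))
```

```text
{'time': 10.05, 'joint_positions': [-0.0985, 0.2313, -0.761, 1.6453, 0.1652, 1.3253, -0.764], 'ee_pos': [0.425, 0.3423, 0.2336], 'eef_rot': [0.4705, 0.529, -0.4668, 0.53], 'ft_force': [0.2564, -0.7797, -0.7744], 'width': 0.0863}
```

View pics/m3.png

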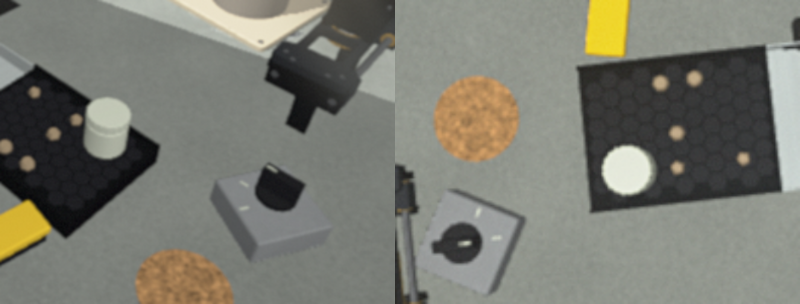

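View pics/w3.png

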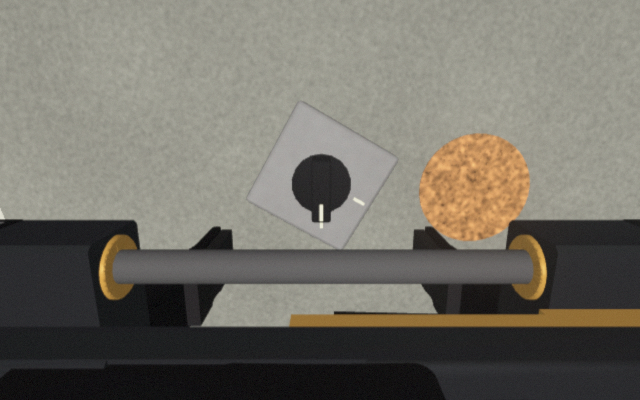

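{"op": "drive_tool", "data": {"moves": "0.015 -0.03 0 0 0;0.02 -0.05 0 0 0;0.02 -0.05 0 0 0;0.02 -0.05 0 0 0;0.015 -0.035 -0.02 0 0;0 -0.01 -0.03 -2 0;0 0 -0.03 0 0;0 0 -0.03 0 0;0 0 -0.03 0 0;0 0 -0.022 0 0;0 0 -0.01 0 0;0 0 0 0 0;0 0 0 0 0.15;0 0 0 0 0.25;0 0 0 0 0.4;0 0 0 0 0.5;0 0 0 0 0.5", "newtons": 20}}

```text
time: 12.32
ee_pos: [0.5144, 0.116, 0.059]
eef_rot: [0.478, 0.521, -0.478, 0.521]
ft_force: [0.0, -0.6, 4.8]
width: 0.0617
```

Run:
```python
from h import *
print(st()); snap('scene','s4.png')
```

```text
{'time': 12.325, 'joint_positions': [0.1879, 0.3497, -0.5702, 1.8819, 0.2259, 0.9731, -0.3963], 'ee_pos': [0.5144, 0.116, 0.059], 'eef_rot': [0.4781, 0.5209, -0.4777, 0.5214], 'ft_force': [0.0353, -0.6417, 4.7543], 'width': 0.0617}
```

View pics/s4.png

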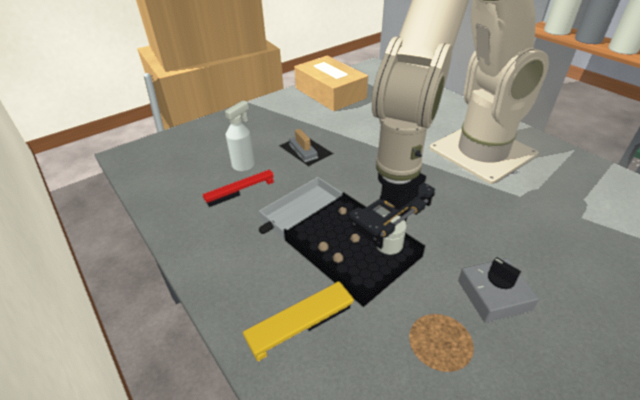

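{"op": "drive_tool", "data": {"moves": "0 0 0 0 0.6;0 0 0.015 0 0.6;0 0 0.03 0 0.6;0 0 0.03 0 0.6;0.01 0.02 0 0 0.6;0.013 0.04 0 0 0.6;0.013 0.04 0 0 0.6;0.013 0.04 0 0 0.6;0.013 0.04 0 0 0.6;0.01 0.03 0 0 0.6;0.0046 0.016 0 0 0.6;0 0 0 0 0.6;0 0 0 0 0.6", "newtons": 25}}

```text
time: 14.0
ee_pos: [0.5908, 0.3404, 0.1336]
eef_rot: [0.478, 0.521, -0.478, 0.521]
ft_force: [-1.0, -0.5, -1.7]
width: 0.0616
```

Run:
```python
from h import *
print(st()); snap('scene','s5.png');snap('top','top5.png')
```

```text
{'time': 14.0, 'joint_positions': [-0.1804, 0.593, -0.5968, 1.3868, 0.3366, 1.264, -0.7137], 'ee_pos': [0.5908, 0.3404, 0.1336], 'eef_rot': [0.478, 0.5206, -0.4785, 0.5212], 'ft_force': [-0.9636, -0.4556, -1.7283], 'width': 0.0616}
```

View pics/s5.png

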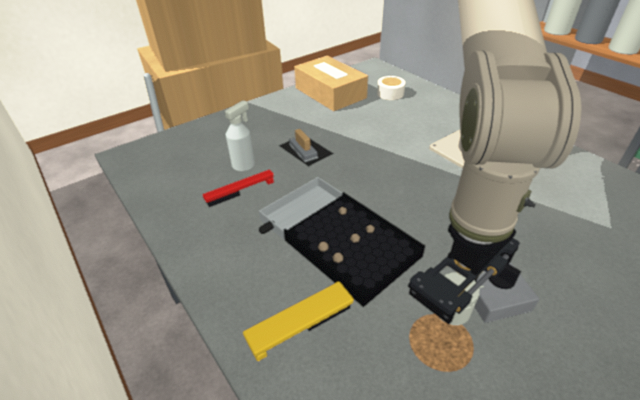

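View pics/top5.png

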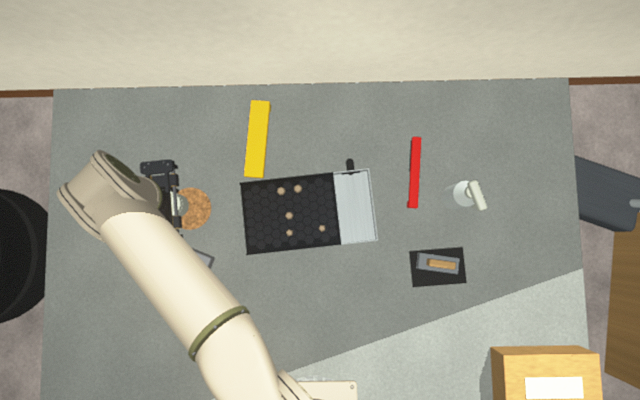

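{"op": "drive_tool", "data": {"moves": "0 0 -0.02 0 0.6;0 0 -0.03 0 0.6;0 0 -0.025 0 0.6;0 0 -0.015 0 0.6;0 0 -0.008 0 0.6;0 0 -0.003 0 0.6;0 0 0 0 0.6;0 0 0 0 0.6"}}

```text
time: 15.1
ee_pos: [0.591, 0.3423, 0.0334]
eef_rot: [0.478, 0.521, -0.477, 0.521]
ft_force: [-0.2, 0.1, -1.1]
width: 0.0614
```

Run:
```python
from h import *
print(st()); snap('scene','s6.png')
a=cv2.imread('pics/s6.png')[200:400,340:600]; cv2.imwrite('pics/s6a.png',cv2.resize(a,(780,600),interpolation=cv2.INTER_CUBIC))
```

```text
{'time': 15.1, 'joint_positions': [-0.1989, 0.6909, -0.5643, 1.463, 0.3926, 1.1001, -0.7514], 'ee_pos': [0.591, 0.3423, 0.0334], 'eef_rot': [0.4783, 0.521, -0.4775, 0.5213], 'ft_force': [-0.2207, 0.1232, -1.1198], 'width': 0.0614}
```

View pics/s6a.png

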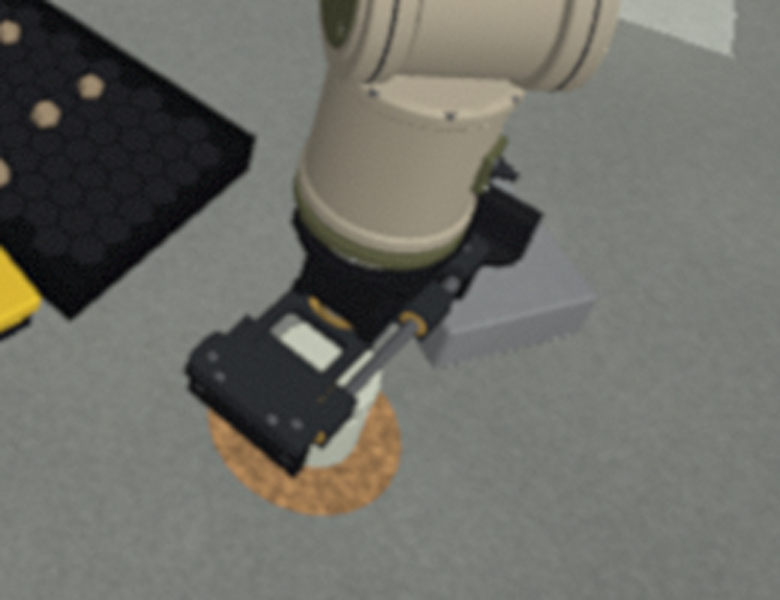

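Lower to contact, release, retreat.

{"op": "drive_tool", "data": {"moves": "0 0 -0.002 0 0.6;0 0 -0.002 0 0.6;0 0 0 0 0.6;0 0 0 0 0.6"}}

```text
time: 15.65
ee_pos: [0.5907, 0.342, 0.0291]
eef_rot: [0.478, 0.521, -0.478, 0.521]
ft_force: [-2.3, -1.9, 5.7]
width: 0.0618
```

{"op": "drive_tool", "data": {"moves": "0 0 0 0 0.4;0 0 0 0 0.2;0 0 0 0 0;0 0 0 0 0;0 0 0.02 0 0;0 0 0.04 0 0;0 0 0.05 0 0;0 0 0.05 0 0;-0.01 -0.03 0.04 0 0;-0.01 -0.05 0.02 0 0;-0.01 -0.05 0 0 0;-0.01 -0.05 0 0 0;-0.01 -0.05 0 0 0;-0.01 -0.05 0 -2 0;-0.01 -0.05 0 -2 0;-0.01 -0.05 0 -2 0;-0.01 -0.05 0 -2 0;-0.01 -0.05 0 -2 0;-0.01 -0.05 0 -2 0"}}

```text
time: 18.02
ee_pos: [0.4804, -0.1892, 0.2503]
eef_rot: [0.53, 0.468, -0.529, 0.469]
ft_force: [-0.2, -0.6, -0.2]
width: 0.0869
```

Run:
```python
from h import *
print(st()); snap('scene','s7.png');snap('top','top7.png');snap('wrist','w7.png')
```

```text
{'time': 18.025, 'joint_positions': [0.613, 0.1019, -0.3481, 1.7067, 0.0359, 1.3369, 0.1351], 'ee_pos': [0.4804, -0.1892, 0.2503], 'eef_rot': [0.5302, 0.4675, -0.5294, 0.469], 'ft_force': [-0.1657, -0.6435, -0.1911], 'width': 0.0869}
```

View pics/s7.png

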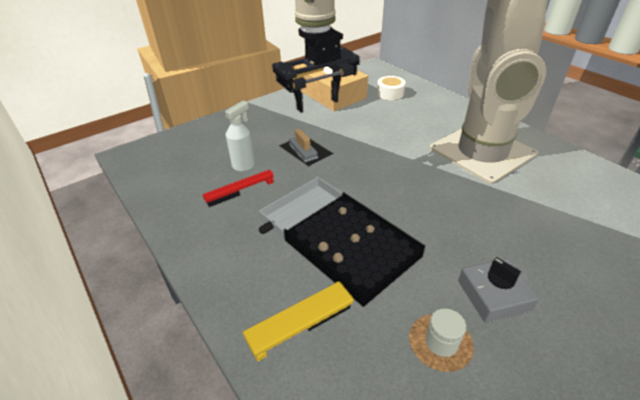

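View pics/w7.png

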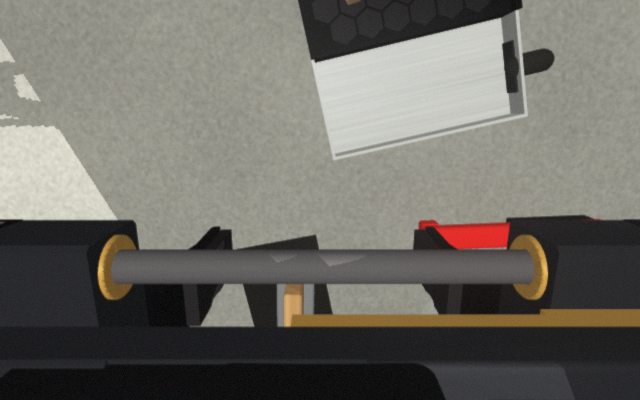

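```bash
cat >> h.py <<'E'
def overlay(fn,out,box,rects):
    u0,u1,v0,v1=box; s=800/(u1-u0)
    im=cv2.resize(cv2.imread('pics/'+fn)[v0:v1,u0:u1],None,fx=s,fy=s,interpolation=cv2.INTER_CUBIC)
    for (cx,cy,th,z,a,b,col) in rects:
        t=np.radians(th); ex=np.array([np.cos(t),np.sin(t)]); ey=np.array([-ex[1],ex[0]]); c=np.array([cx,cy])
        pts=np.array([((proj(fn,[*(c+i*a*ex+j*b*ey),z])-[u0-.5,v0-.5])*s).astype(int) for i,j in((1,1),(1,-1),(-1,-1),(-1,1))])
        cv2.polylines(im,[pts],True,col,1)
    cv2.imwrite('pics/'+out,im)
E
python3 - <<'E'
from h import *
R=[(.4275,-.347,-97.5,.022,.055,.022,(0,255,0)),(.4275,-.347,-97.5,.062,.035,.010,(0,0,255)),(.4156,-.35,-86.6,.001,.075,.05,(255,0,0))]
overlay('top7.png','o7t.png',(400,480,235,295),R)
overlay('scene7.png' if 0 else 's7.png','o7s.png',(270,350,120,180),R)
E
```

```text
(no output)
```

View pics/o7t.png

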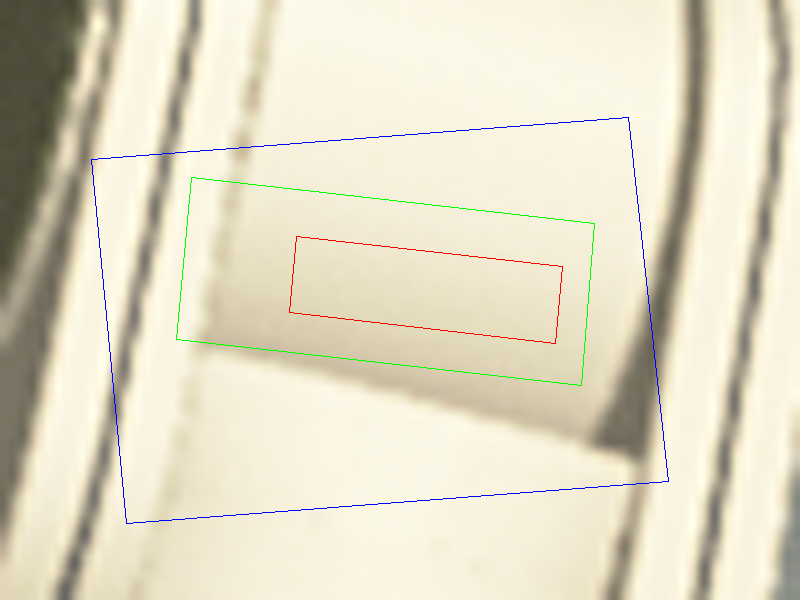

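View pics/o7s.png

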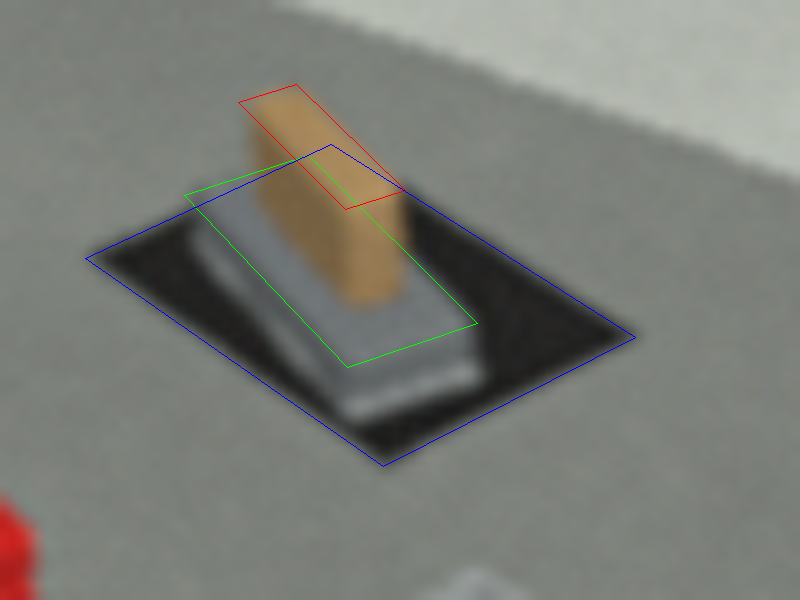

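{"op": "drive_tool", "data": {"moves": "-0.013 -0.036 0 0 0;-0.015 -0.045 0 0 0;-0.015 -0.045 0 0 0;-0.01 -0.03 -0.02 0 0;0 0 -0.04 0 0;0 0 -0.04 0 0;0 0 -0.04 0 0;0 0 -0.035 0 0;0 0 -0.02 0 0;0 0 -0.013 0 0;0 0 0 0 0;0 0 0 0 0"}}

```text
time: 19.68
ee_pos: [0.4285, -0.3442, 0.0417]
eef_rot: [0.53, 0.468, -0.529, 0.469]
ft_force: [-0.4, 0.6, 0.6]
width: 0.0869
```

Run:
```python
from h import *
print(st()); snap('scene','s8.png')
a=cv2.imread('pics/s8.png')[60:210,220:420]; cv2.imwrite('pics/s8a.png',cv2.resize(a,(800,600),interpolation=cv2.INTER_CUBIC))
```

```text
{'time': 19.675, 'joint_positions': [0.7711, 0.367, -0.2071, 1.8528, 0.092, 0.9292, 0.3999], 'ee_pos': [0.4285, -0.3442, 0.0417], 'eef_rot': [0.5299, 0.4679, -0.5295, 0.469], 'ft_force': [-0.3632, 0.5736, 0.6217], 'width': 0.0869}
```

View pics/s8a.png

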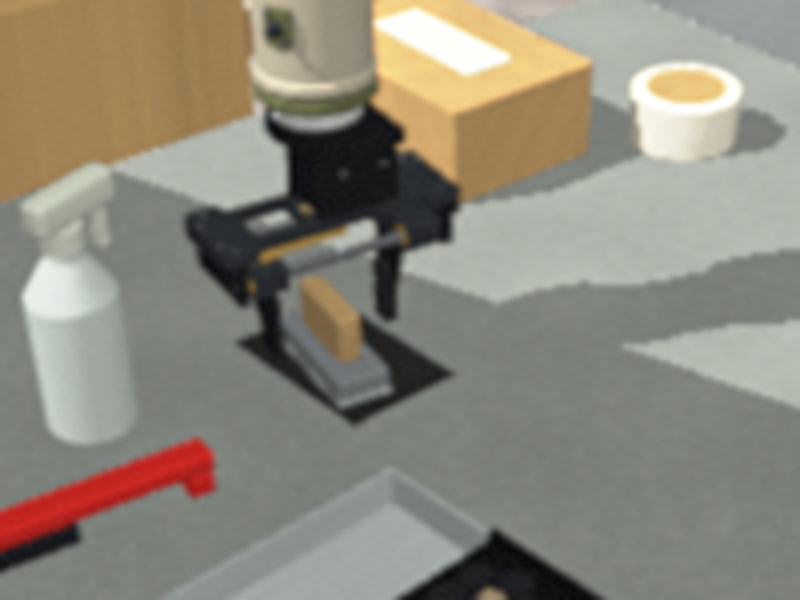

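{"op": "drive_tool", "data": {"moves": "0 0 0 0 0.4;0 0 0 0 0.6;0 0 0 0 0.75;0 0 0 0 0.9;0 0 0 0 1;0 0 0 0 1;0 0 0.01 0 1;0 0 0.03 0 1;0 0 0.04 0 1;0 0 0.04 0 1;0 0 0 0 1", "newtons": 40}}

```text
time: 21.1
ee_pos: [0.429, -0.345, 0.1642]
eef_rot: [0.53, 0.466, -0.529, 0.47]
ft_force: [1.0, 0.7, -4.3]
width: 0.0195
```

Run:
```python
from h import *
print(st()); snap('scene','s9.png')
a=cv2.imread('pics/s9.png')[60:210,220:420]; cv2.imwrite('pics/s9a.png',cv2.resize(a,(800,600),interpolation=cv2.INTER_CUBIC))
```

```text
{'time': 21.1, 'joint_positions': [0.7837, 0.2258, -0.2159, 1.747, 0.0527, 1.1686, 0.4299], 'ee_pos': [0.429, -0.345, 0.1642], 'eef_rot': [0.5302, 0.4663, -0.5294, 0.4704], 'ft_force': [0.9915, 0.6737, -4.2855], 'width': 0.0195}
```

View pics/s9a.png

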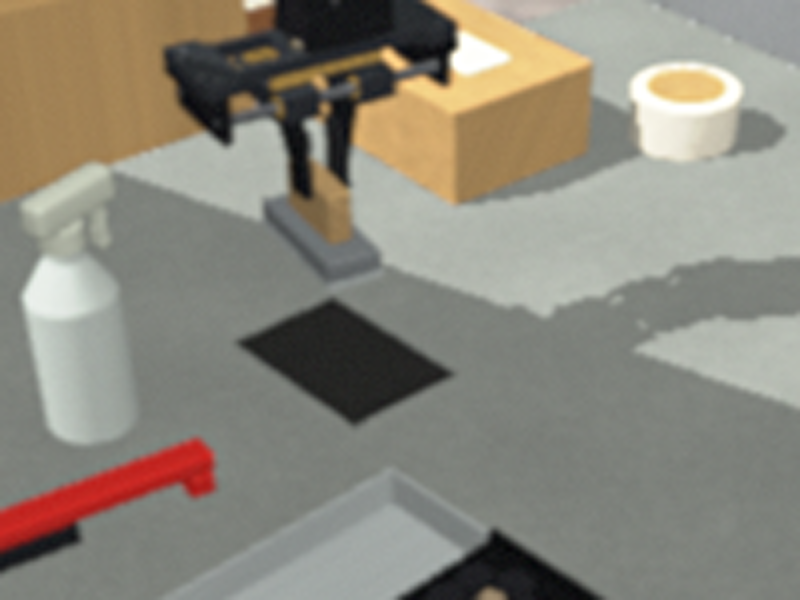

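{"op": "drive_tool", "data": {"moves": "0.008 0.022 0 -5 1;0.008 0.04 0 -6 1;0.008 0.04 0 -6 1;0.008 0.04 0 -6 1;0.008 0.04 0 -6 1;0.008 0.04 0 -6 1;0.008 0.04 0 -6 1;0.008 0.04 0 -6 1;0.008 0.04 0 -6 1;0.008 0.04 0 -6 1;0.008 0.04 0 -6 1;0.008 0.04 0 -6 1;0.003 0.03 0 -6.6 1;0 0 0 0 1;0 0 0 0 1"}}

```text
time: 23.02
ee_pos: [0.526, 0.1471, 0.1594]
eef_rot: [-0.706, -0.033, 0.707, -0.034]
ft_force: [0.8, -1.0, -1.4]
width: 0.0194
```

Run:
```python
from h import *
from scipy.spatial.transform import Rotation as R
s=r.read_state();y=R.from_quat(s['eef_rot']).as_matrix()[:,1];print(np.degrees(np.arctan2(y[1],y[0])))
print(st()); snap('scene','s10.png'); snap('wrist','w10.png');snap('top','top10.png')
x,yy=s['ee_pos'][:2]
Rr=[(x,yy,5,s['ee_pos'][2]-.041,.055,.022,(0,255,0)),(.570,.0553,5.1,.03,.1,.13,(0,0,255))]
overlay('s10.png','o10.png',(250,450,140,290),Rr)
```

```text
-84.59430601672136
{'time': 23.025, 'joint_positions': [0.0688, 0.2549, -0.4876, 1.744, 0.1284, 1.1766, -1.9317], 'ee_pos': [0.526, 0.1471, 0.1594], 'eef_rot': [-0.7056, -0.033, 0.7071, -0.0337], 'ft_force': [0.8261, -0.9927, -1.4065], 'width': 0.0194}
```

View pics/o10.png

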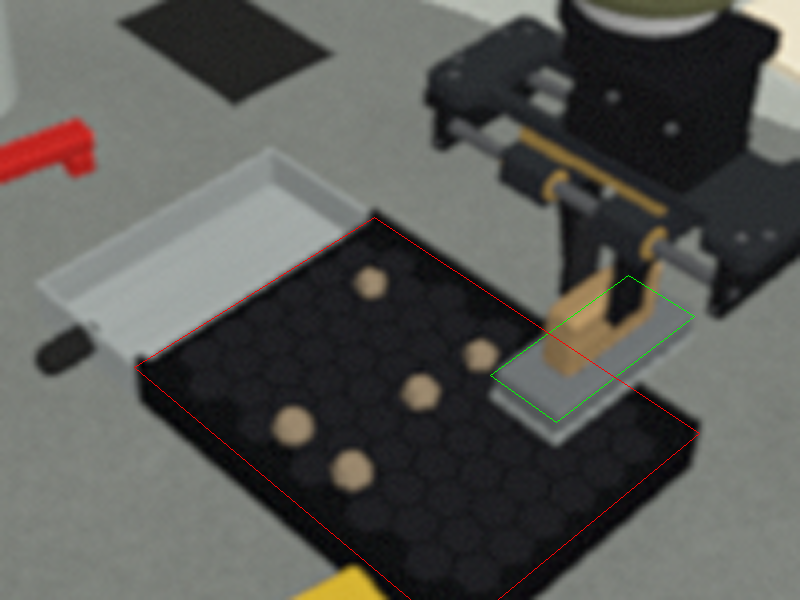

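View pics/w10.png

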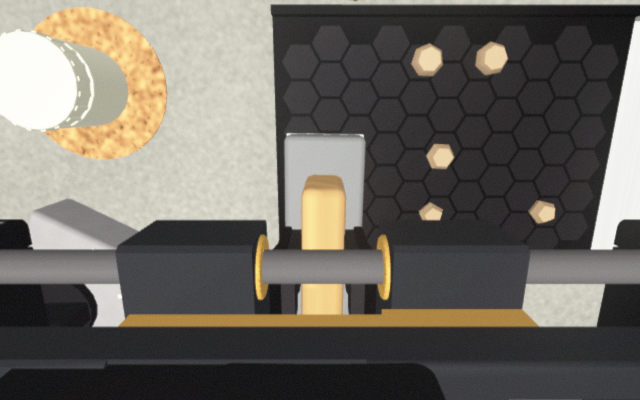

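Run:
```python
from h import *
s=r.read_state(); x,y,z=s['ee_pos']
t=np.radians(5.3); ex=np.array([np.cos(t),np.sin(t)]); ey=np.array([-ex[1],ex[0]])
for h in(.041,.05,.06):
  for fn in('w10.png','s10.png'):
    print(h,fn,[proj(fn,[*(np.array([x,y])+a*.055*ex+b*.022*ey),z-h+zz]).round(0).tolist() for a,b in((1,1),(1,-1)) for zz in(.022,0)], [proj(fn,[*(np.array([x,y])+.035*ex+b*.01*ey),z-h+.062]).round(0).tolist() for b in(1,-1)])
```

```text
0.041 w10.png [[273.0, 130.0], [279.0, 128.0], [369.0, 131.0], [363.0, 128.0]] [[293.0, 192.0], [348.0, 192.0]]
0.041 s10.png [[390.0, 237.0], [389.0, 245.0], [373.0, 226.0], [372.0, 233.0]] [[394.0, 214.0], [386.0, 209.0]]
0.05 w10.png [[276.0, 129.0], [281.0, 127.0], [366.0, 129.0], [361.0, 127.0]] [[295.0, 187.0], [346.0, 187.0]]
0.05 s10.png [[389.0, 240.0], [388.0, 248.0], [372.0, 229.0], [372.0, 236.0]] [[393.0, 218.0], [385.0, 213.0]]
0.06 w10.png [[278.0, 128.0], [283.0, 126.0], [364.0, 128.0], [360.0, 126.0]] [[297.0, 182.0], [345.0, 182.0]]
0.06 s10.png [[389.0, 244.0], [388.0, 251.0], [372.0, 232.0], [371.0, 240.0]] [[393.0, 221.0], [385.0, 216.0]]
```

{"op": "drive_tool", "data": {"moves": "0 0 -0.02 0 1;0 0 -0.02 0 1;0 0 -0.012 0 1;0 0 -0.008 0 1;0 0 0 0 1;0 0 0 0 1"}}

```text
time: 23.92
ee_pos: [0.527, 0.1481, 0.1012]
eef_rot: [0.707, 0.033, -0.706, 0.033]
ft_force: [0.7, -1.5, -2.7]
width: 0.0193
```

Run:
```python
from h import *
print(st()); snap('scene','s11.png'); snap('wrist','w11.png')
overlay('s11.png','o11.png',(330,450,170,260),[])
```

```text
{'time': 23.925, 'joint_positions': [0.0554, 0.3179, -0.4792, 1.8017, 0.1662, 1.0607, -1.9619], 'ee_pos': [0.527, 0.1481, 0.1012], 'eef_rot': [0.7067, 0.0331, -0.706, 0.033], 'ft_force': [0.7285, -1.4936, -2.7071], 'width': 0.0193}
```

View pics/o11.png

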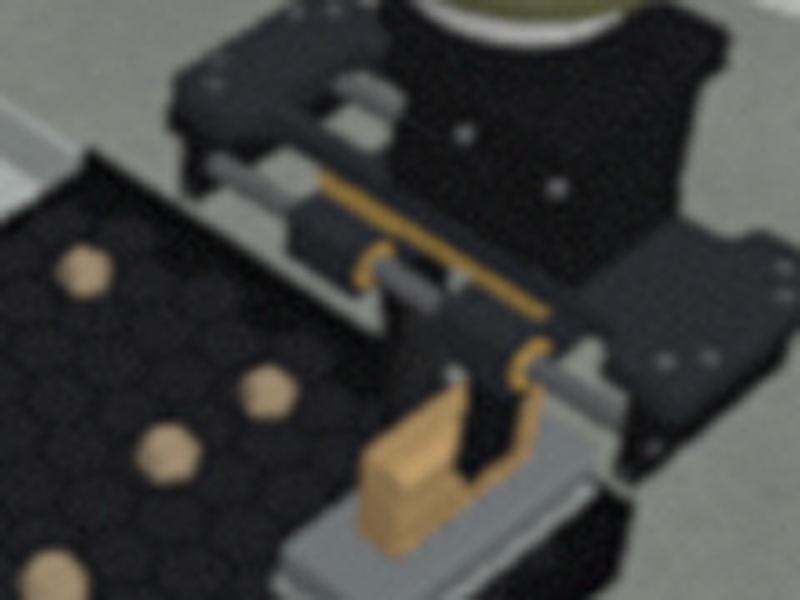

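View pics/w11.png

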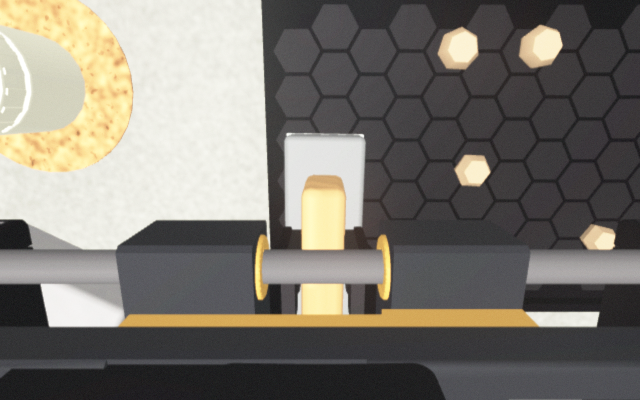

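{"op": "drive_tool", "data": {"moves": "0 0 -0.006 0 1;0 0 -0.004 0 1;0 0 -0.003 0 1;0 0 0 0 1"}}

```text
time: 24.52
ee_pos: [0.5279, 0.1475, 0.0917]
eef_rot: [0.707, 0.032, -0.705, 0.033]
ft_force: [-15.3, -8.1, 41.2]
width: 0.0193
```

{"op": "drive_tool", "data": {"moves": "0 0 0.003 0 1;0 0 0.001 0 1;0 0 0 0 1"}}

```text
time: 24.9
ee_pos: [0.5272, 0.148, 0.0919]
eef_rot: [0.707, 0.033, -0.706, 0.033]
ft_force: [1.1, -1.3, 6.3]
width: 0.0196
```

Run:
```python
from h import *
print(st()); print(r.read_state()['torque']); snap('scene','s12.png'); snap('wrist','w12.png');snap('top','top12.png')
overlay('s12.png','o12.png',(330,450,170,260),[(.570,.0553,5.1,.038,.1,.13,(0,0,255)),(.570,.0553,5.1,.03,.094,.13,(0,0,255))])
```

```text
{'time': 24.9, 'joint_positions': [0.0528, 0.3293, -0.477, 1.8095, 0.1732, 1.0429, -1.967], 'ee_pos': [0.5272, 0.148, 0.0919], 'eef_rot': [0.7067, 0.033, -0.7059, 0.0331], 'ft_force': [1.0686, -1.339, 6.2986], 'width': 0.0196}
[-0.40413763 -0.23951307  0.03206551]
```

View pics/o12.png

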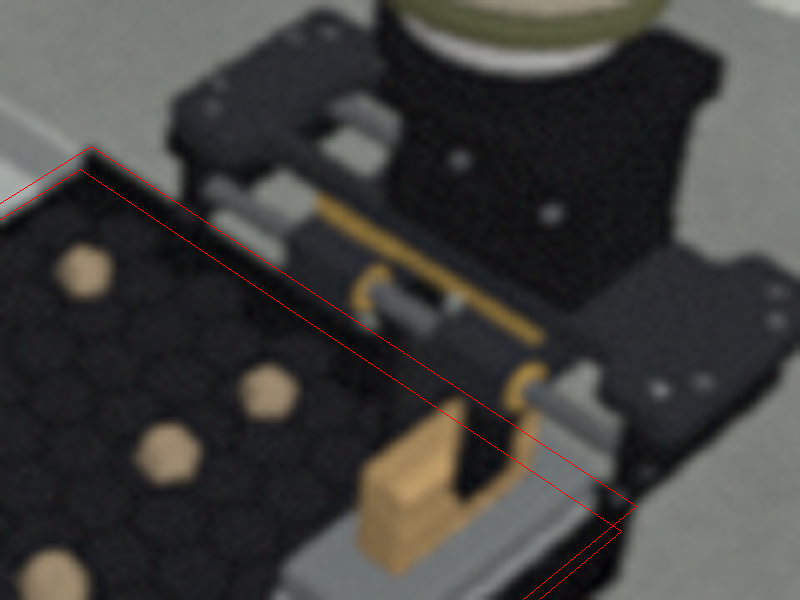

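View pics/w12.png

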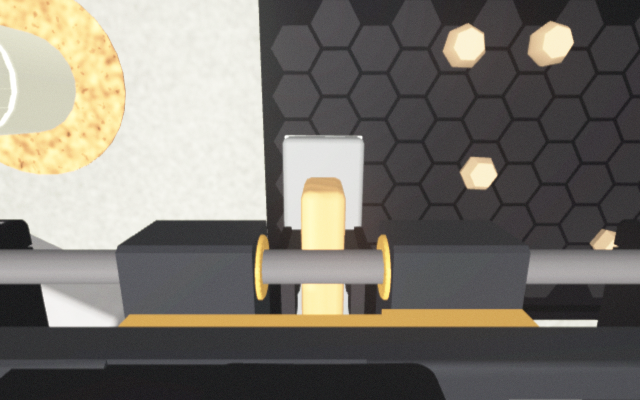

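View pics/s12.png

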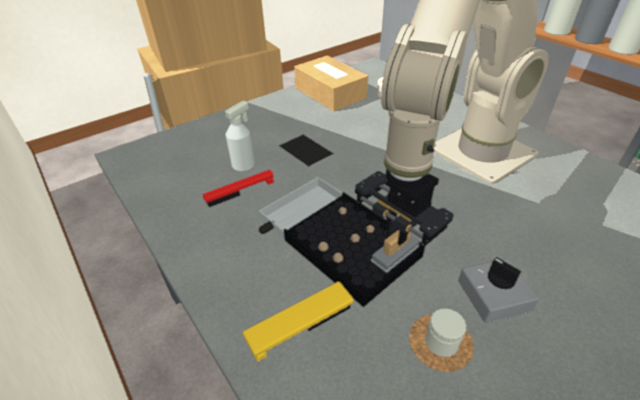

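{"op": "drive_tool", "data": {"moves": "0 0 0.005 0 1;0.008 0.001 0 0 1;0 0 0 0 1;0 0 -0.004 0 1;0 0 -0.003 0 1;0 0 0 0 1"}}

```text
time: 25.8
ee_pos: [0.5344, 0.1492, 0.0918]
eef_rot: [0.706, 0.033, -0.706, 0.033]
ft_force: [-13.4, -3.9, 26.5]
width: 0.0196
```

{"op": "drive_tool", "data": {"moves": "0 0 0.002 0 1;0 0 0 0 0.7;0 0 0 0 0.6;0 0 0 0 0.5;0 0 0 0 0.5;0 0 -0.006 0 0.5;0 0 -0.006 0 0.5;0 0 -0.004 0 0.5;0 0 0 0 0.5;0 0 0 0 0.5"}}

```text
time: 27.05
ee_pos: [0.5347, 0.1491, 0.0757]
eef_rot: [0.706, 0.033, -0.706, 0.033]
ft_force: [0.0, -0.5, -1.0]
width: 0.0434
```

Run:
```python
from h import *
print(st());  snap('scene','s13.png'); snap('wrist','w13.png')
overlay('s13.png','o13.png',(330,450,170,260),[])
```

```text
{'time': 27.05, 'joint_positions': [0.0444, 0.3652, -0.4693, 1.8022, 0.1909, 1.0189, -1.9761], 'ee_pos': [0.5347, 0.1491, 0.0757], 'eef_rot': [0.7064, 0.0331, -0.7063, 0.0331], 'ft_force': [0.0278, -0.5073, -0.9671], 'width': 0.0434}
```

View pics/o13.png

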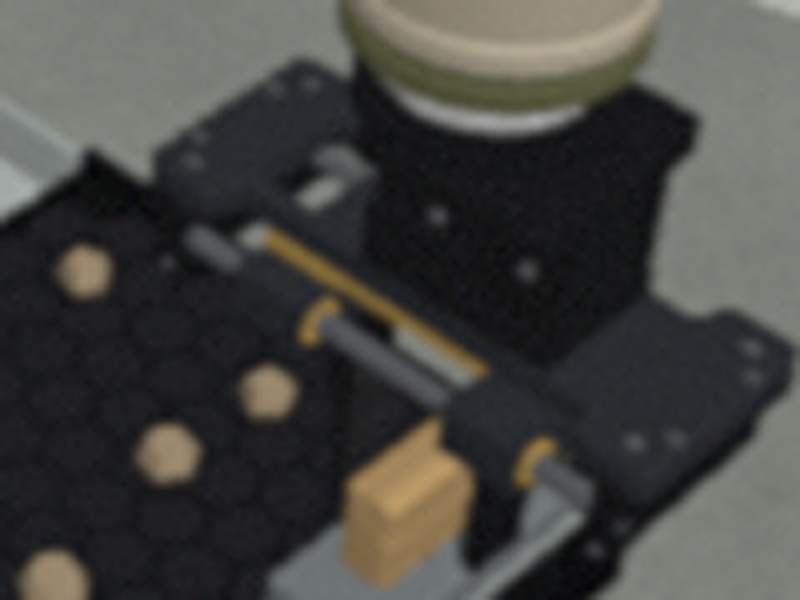

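View pics/w13.png

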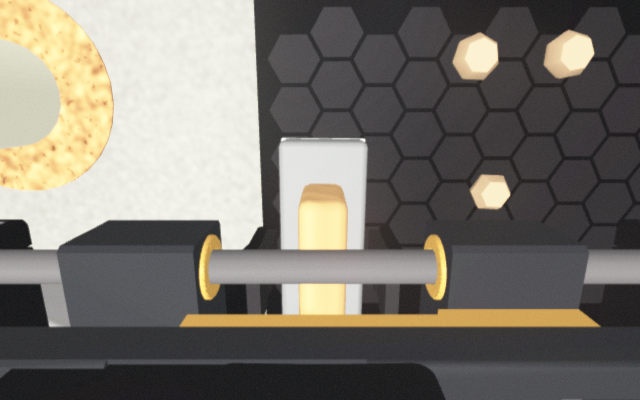

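{"op": "drive_tool", "data": {"moves": "0 0 -0.003 0 0.5;0 0 0 0 0.7;0 0 0 0 0.85;0 0 0 0 1;0 0 0 0 1;0 0 0 0 1;0 0 0 0 1", "newtons": 55}}

```text
time: 28.02
ee_pos: [0.5347, 0.1491, 0.0726]
eef_rot: [0.706, 0.033, -0.706, 0.033]
ft_force: [0.3, 2.1, 0.1]
width: 0.0194
```

Run:
```python
from h import *
print(st());  snap('wrist','w14.png')
s=r.read_state(); x,y,z=s['ee_pos']
t=np.radians(5.3); ex=np.array([np.cos(t),np.sin(t)]); ey=np.array([-ex[1],ex[0]])
print([proj('w14.png',[*(np.array([x,y])+a*.055*ex+b*.022*ey),.052]).round(0).tolist() for a,b in((1,1),(1,-1))])
```

```text
{'time': 28.025, 'joint_positions': [0.0435, 0.369, -0.4685, 1.8046, 0.1932, 1.0131, -1.9778], 'ee_pos': [0.5347, 0.1491, 0.0726], 'eef_rot': [0.7064, 0.0331, -0.7063, 0.0331], 'ft_force': [0.2709, 2.0524, 0.1065], 'width': 0.0194}
[[274.0, 131.0], [368.0, 131.0]]
```

View pics/w14.png

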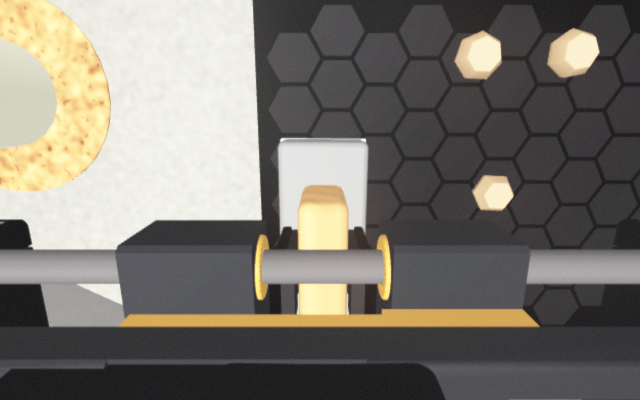

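{"op": "drive_tool", "data": {"moves": "0.0008 -0.009 -0.001 0 1;0.0016 -0.018 0 0 1;0.0016 -0.018 0 0 1;0.0016 -0.018 0 0 1;0.0016 -0.018 0 0 1;0.0016 -0.018 0 0 1;0 0 0 0 1"}}

```text
time: 28.95
ee_pos: [0.5445, 0.0481, 0.0725]
eef_rot: [0.707, 0.032, -0.706, 0.033]
ft_force: [1.0, -4.7, 5.9]
width: 0.0193
```

Run:
```python
from h import *
print(st());  snap('wrist','w15.png');snap('scene','s15.png')
```

```text
{'time': 28.95, 'joint_positions': [0.1935, 0.3441, -0.4257, 1.8301, 0.168, 1.0006, -1.7802], 'ee_pos': [0.5445, 0.0481, 0.0725], 'eef_rot': [0.7071, 0.032, -0.7056, 0.0328], 'ft_force': [1.0154, -4.7242, 5.9147], 'width': 0.0193}
```

View pics/w15.png

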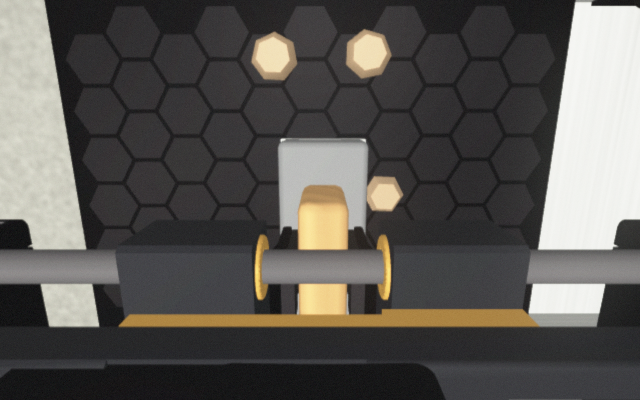

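View pics/s15.png

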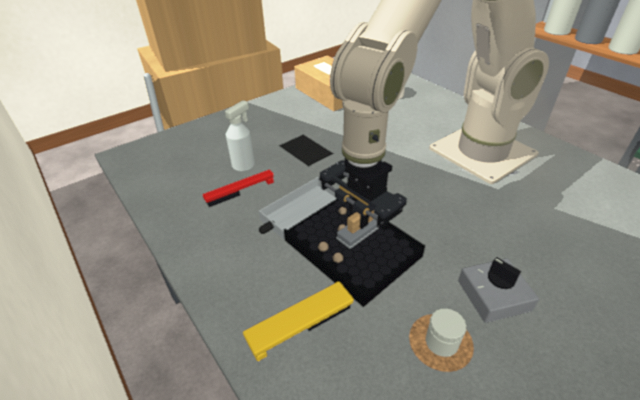

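{"op": "drive_tool", "data": {"moves": "0.0016 -0.018 0 0 1;0.0016 -0.018 0 0 1;0.0016 -0.018 0 0 1;0.0016 -0.018 0 0 1;0.0016 -0.018 0 0 1;0.0014 -0.016 0 0 1;0.001 -0.01 0 0 1;0 0 0 0 1;0 0 0 0 1"}}

```text
time: 30.18
ee_pos: [0.5547, -0.0668, 0.0726]
eef_rot: [0.707, 0.033, -0.706, 0.033]
ft_force: [1.6, -0.5, 5.8]
width: 0.0194
```

Run:
```python
from h import *
print(st());  snap('wrist','w16.png');snap('scene','s16.png')
overlay('s16.png','o16.png',(230,390,150,270),[])
```

```text
{'time': 30.175, 'joint_positions': [0.3507, 0.3601, -0.3685, 1.8014, 0.1516, 1.0055, -1.5551], 'ee_pos': [0.5547, -0.0668, 0.0726], 'eef_rot': [0.7071, 0.0326, -0.7056, 0.0332], 'ft_force': [1.5863, -0.5494, 5.821], 'width': 0.0194}
```

View pics/w16.png

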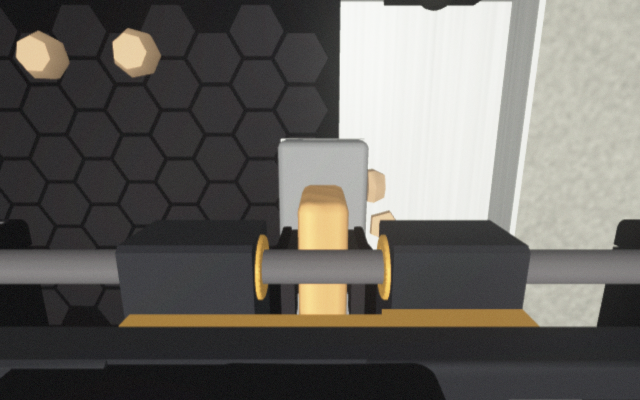

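View pics/o16.png

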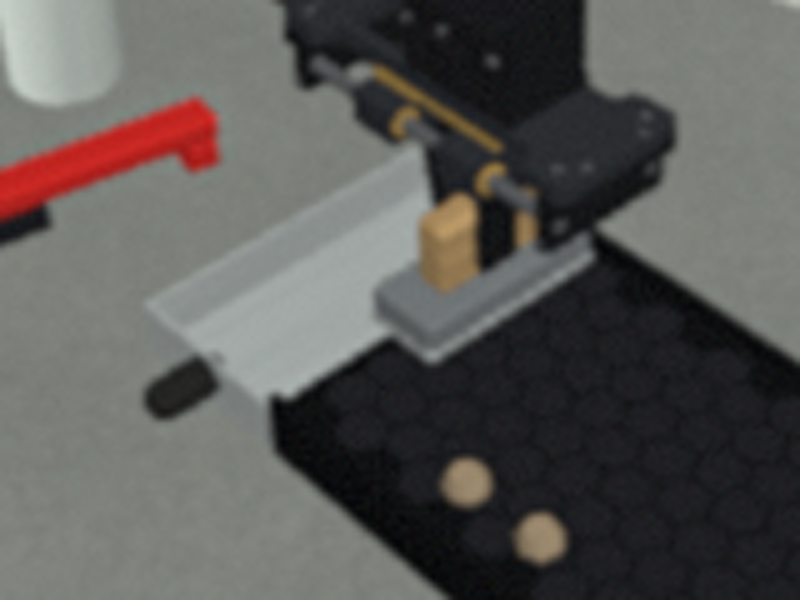

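{"op": "drive_tool", "data": {"moves": "0.0008 -0.009 0.0005 0 1;0.0006 -0.007 0 0 1;0 0 0 0 1"}}

```text
time: 30.65
ee_pos: [0.5556, -0.083, 0.0725]
eef_rot: [0.707, 0.033, -0.706, 0.033]
ft_force: [0.0, 1.8, 5.6]
width: 0.0195
```

Run:
```python
from h import *
print(st());  snap('wrist','w17.png')
```

```text
{'time': 30.65, 'joint_positions': [0.3716, 0.3659, -0.3602, 1.7927, 0.1497, 1.0089, -1.5248], 'ee_pos': [0.5556, -0.083, 0.0725], 'eef_rot': [0.7066, 0.0327, -0.7061, 0.0328], 'ft_force': [0.0223, 1.8373, 5.6083], 'width': 0.0195}
```

View pics/w17.png

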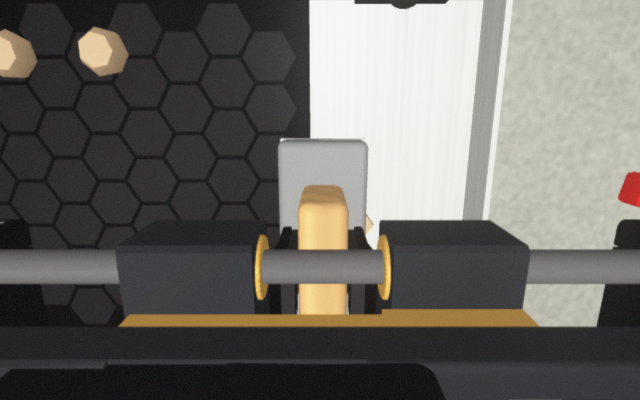

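{"op": "drive_tool", "data": {"moves": "0 0 0.02 0 1;0 0.01 0.02 0 1;0.008 0.036 0 0 1;0.009 0.04 0 0 1;0.009 0.04 0 0 1;0.009 0.04 0 0 1;0.0096 0.04 0 0 1;0 0.0103 0 0 1;0 0 0 0 1;0 0 -0.02 0 1;0 0 -0.012 0 1;0 0 -0.006 0 1;0 0 0 0 1"}}

```text
time: 32.33
ee_pos: [0.5997, 0.1338, 0.0737]
eef_rot: [-0.706, -0.033, 0.707, -0.033]
ft_force: [0.4, -0.1, -3.1]
width: 0.0193
```

Run:
```python
from h import *
print(st());  snap('wrist','w18.png');snap('scene','s18.png')
overlay('s18.png','o18.png',(250,450,150,300),[])
```

```text
{'time': 32.325, 'joint_positions': [0.0499, 0.4814, -0.4375, 1.6439, 0.226, 1.0672, -1.9315], 'ee_pos': [0.5997, 0.1338, 0.0737], 'eef_rot': [-0.7062, -0.0328, 0.7065, -0.033], 'ft_force': [0.3629, -0.0959, -3.0979], 'width': 0.0193}
```

View pics/w18.png

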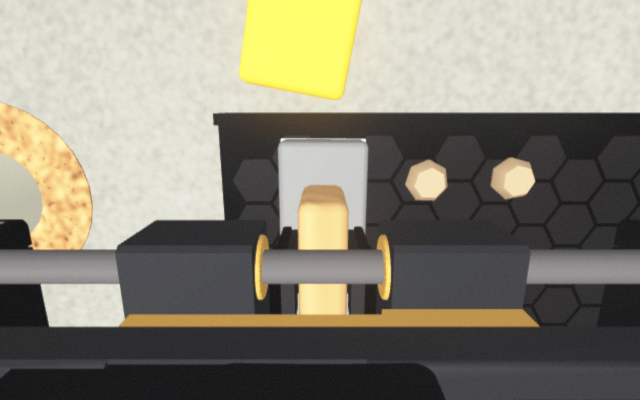

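View pics/o18.png

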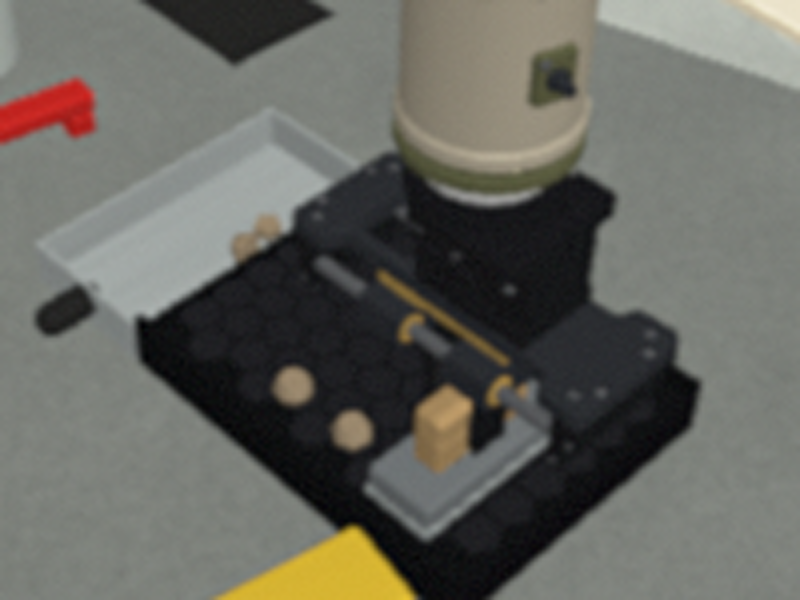

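{"op": "drive_tool", "data": {"moves": "0 0 -0.002 0 1;0.0008 -0.009 0 0 1;0.0016 -0.018 0 0 1;0.0016 -0.018 0 0 1;0.0016 -0.018 0 0 1;0.0016 -0.018 0 0 1;0.0016 -0.018 0 0 1;0 0 0 0 1"}}

```text
time: 33.42
ee_pos: [0.6094, 0.031, 0.0726]
eef_rot: [0.707, 0.031, -0.706, 0.033]
ft_force: [1.4, -4.2, 6.4]
width: 0.0198
```

Run:
```python
from h import *
print(st());  snap('wrist','w19.png')
```

```text
{'time': 33.425, 'joint_positions': [0.1945, 0.4677, -0.4059, 1.6596, 0.2091, 1.0562, -1.7566], 'ee_pos': [0.6094, 0.031, 0.0726], 'eef_rot': [0.7068, 0.0309, -0.706, 0.0327], 'ft_force': [1.3851, -4.1916, 6.3518], 'width': 0.0198}
```

View pics/w19.png

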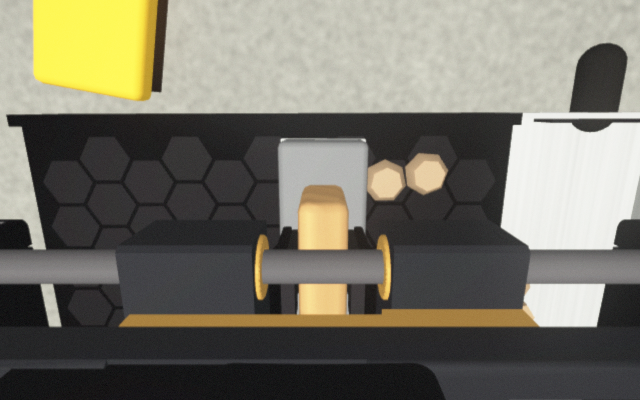

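{"op": "drive_tool", "data": {"moves": "0.0016 -0.018 0 0 1;0.0016 -0.018 0 0 1;0.0016 -0.018 0 0 1;0.0016 -0.018 0 0 1;0.0014 -0.016 0 0 1;0.001 -0.012 0 0 1;0.0008 -0.009 0 0 1;0 0 0 0 1;0 0 0 0 1"}}

```text
time: 34.6
ee_pos: [0.6184, -0.0761, 0.0726]
eef_rot: [0.707, 0.032, -0.706, 0.033]
ft_force: [0.6, 0.4, 6.3]
width: 0.0194
```

Run:
```python
from h import *
print(st());  snap('wrist','w20.png')
```

```text
{'time': 34.6, 'joint_positions': [0.3361, 0.4873, -0.3691, 1.6251, 0.196, 1.0649, -1.568], 'ee_pos': [0.6184, -0.0761, 0.0726], 'eef_rot': [0.7066, 0.0319, -0.7061, 0.033], 'ft_force': [0.5988, 0.4291, 6.3161], 'width': 0.0194}
```

View pics/w20.png

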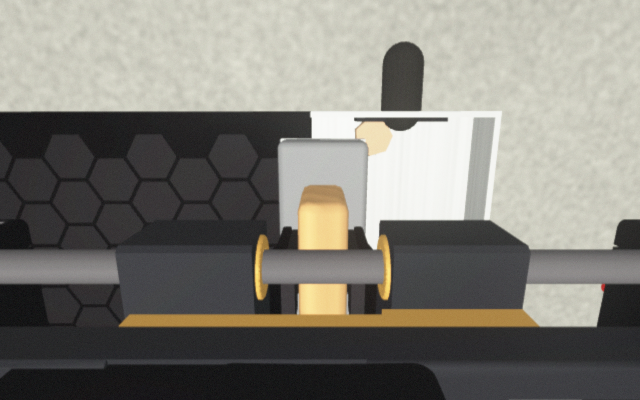

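{"op": "drive_tool", "data": {"moves": "0 0 0.02 0 1;0 0 0.04 0 1;0 0 0.04 0 1;-0.03 0 0 5 1;-0.04 -0.01 0 8 1;-0.04 -0.02 0 8 1;-0.03 -0.035 0 8 1;-0.02 -0.04 0 8 1;-0.02 -0.04 0 8 1;-0.0128 -0.04 0 8 1;-0.01 -0.04 0 8 1;0 -0.03 0 8 1;0 -0.015 0 8 1;0 0 0 8 1;0 0 0 0 1"}}

```text
time: 36.52
ee_pos: [0.4145, -0.3444, 0.1724]
eef_rot: [0.499, 0.501, -0.499, 0.501]
ft_force: [-0.5, 0.6, -3.0]
width: 0.0196
```

Run:
```python
from h import *
print(st());  snap('top','top21.png');snap('scene','s21.png')
overlay('top21.png','o21.png',(225,385,150,270),[])
overlay('s21.png','o21s.png',(240,400,100,220),[])
```

```text
{'time': 36.525, 'joint_positions': [0.8856, 0.2061, -0.3117, 1.7568, 0.068, 1.1897, 0.5591], 'ee_pos': [0.4145, -0.3444, 0.1724], 'eef_rot': [0.4988, 0.5013, -0.4991, 0.5009], 'ft_force': [-0.5399, 0.5747, -2.9518], 'width': 0.0196}
```

View pics/o21.png

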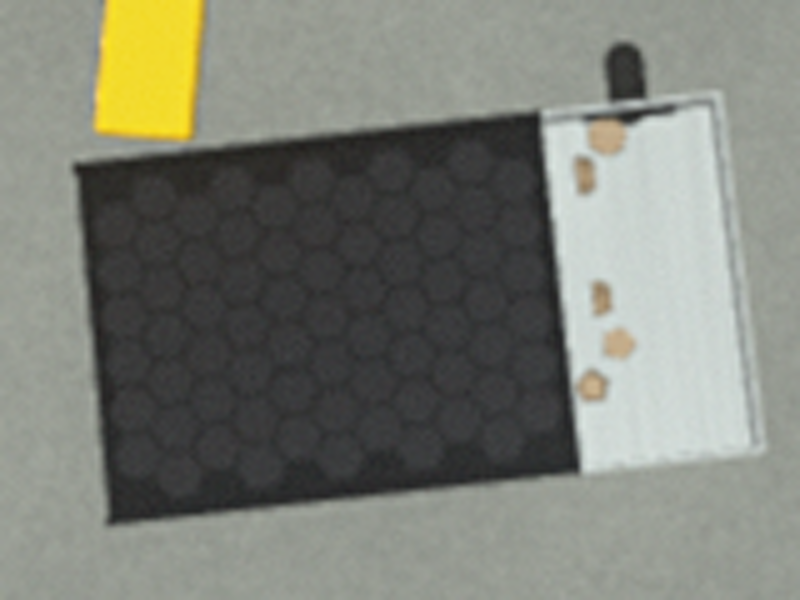

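View pics/s21.png

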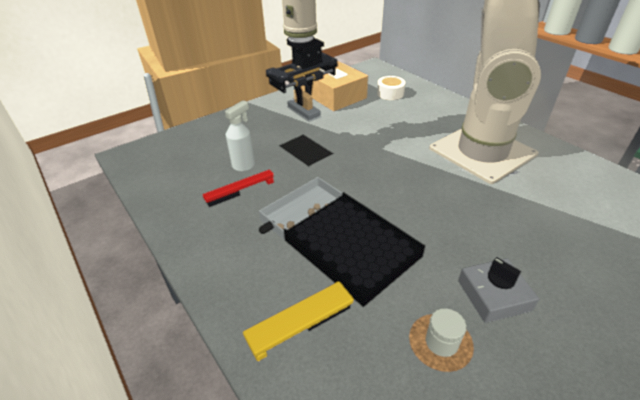

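{"op": "drive_tool", "data": {"moves": "0 -0.001 -0.03 0 1;0 0 -0.04 0 1;0 0 -0.03 0 1;0 0 -0.015 0 1;0 0 -0.01 0 1;0 0 -0.002 0 1;0 0 -0.002 0 1;0 0 0 0 1;0 0 0 0 1"}}

```text
time: 37.75
ee_pos: [0.4156, -0.3449, 0.0435]
eef_rot: [0.498, 0.501, -0.498, 0.502]
ft_force: [0.3, -0.5, -2.5]
width: 0.0197
```

Run:
```python
from h import *
print(st()); snap('scene','s22.png')
overlay('s22.png','o22.png',(260,360,100,175),[(.4156,-.35,-86.6,.001,.075,.05,(255,0,0))])
```

```text
{'time': 37.75, 'joint_positions': [0.866, 0.3561, -0.2986, 1.8711, 0.1282, 0.932, 0.5148], 'ee_pos': [0.4156, -0.3449, 0.0435], 'eef_rot': [0.4985, 0.5013, -0.4984, 0.5018], 'ft_force': [0.317, -0.452, -2.5342], 'width': 0.0197}
```

View pics/o22.png

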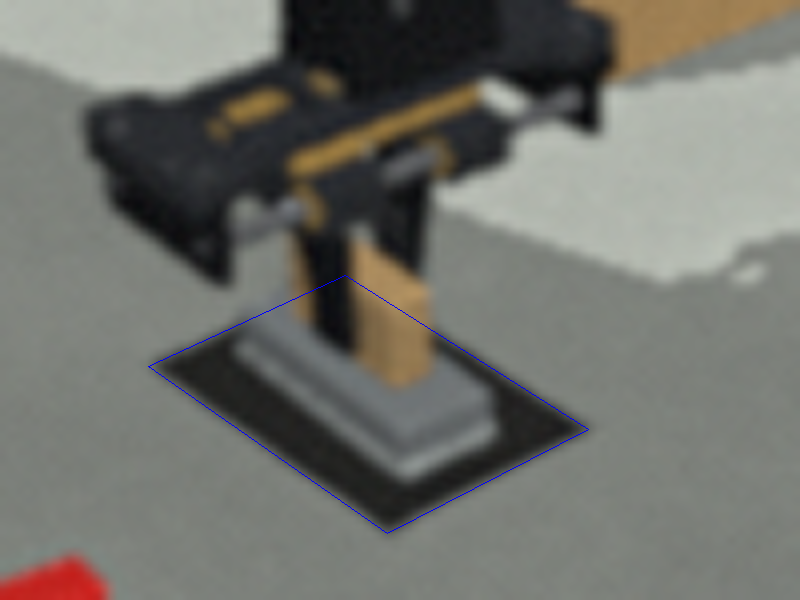

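Nearly down; touch, release, rise.

{"op": "drive_tool", "data": {"moves": "0 0 -0.0015 0 1;0 0 -0.001 0 1;0 0 0 0 1"}}

```text
time: 38.17
ee_pos: [0.4156, -0.3449, 0.0425]
eef_rot: [0.498, 0.501, -0.499, 0.502]
ft_force: [-7.8, 5.9, 19.5]
width: 0.0196
```

{"op": "drive_tool", "data": {"moves": "0 0 0.0015 0 0.8;0 0 0 0 0.6;0 0 0 0 0.3;0 0 0 0 0;0 0 0 0 0;0 0 0.02 0 0;0 0 0.04 0 0;0 0 0.05 0 0;0 0.01 0.05 0 0;0.01 0.03 0.04 0 0;0.012 0.05 0 0 0;0.013 0.05 0 0 0;0.013 0.05 0 0 0;0.013 0.05 0 0 0;0.013 0.05 0 0 0;0.013 0.05 0 0 0;0.013 0.05 0 0 0;0.013 0.05 0 5 0;0 0 0 0 0", "newtons": 25}}

```text
time: 40.55
ee_pos: [0.5282, 0.1, 0.2421]
eef_rot: [0.475, 0.525, -0.473, 0.524]
ft_force: [0.0, -0.6, -0.2]
width: 0.0872
```

Run:
```python
from h import *
print(st()); snap('scene','s23.png'); snap('top','top23.png')
overlay('s23.png','o23.png',(260,360,100,175),[(.4156,-.35,-86.6,.001,.075,.05,(255,0,0))])
```

```text
{'time': 40.55, 'joint_positions': [0.3622, 0.2006, -0.7137, 1.6505, 0.1322, 1.3398, -0.2705], 'ee_pos': [0.5282, 0.1, 0.2421], 'eef_rot': [0.4746, 0.5252, -0.4735, 0.5241], 'ft_force': [0.0095, -0.6135, -0.1799], 'width': 0.0872}
```

View pics/s23.png

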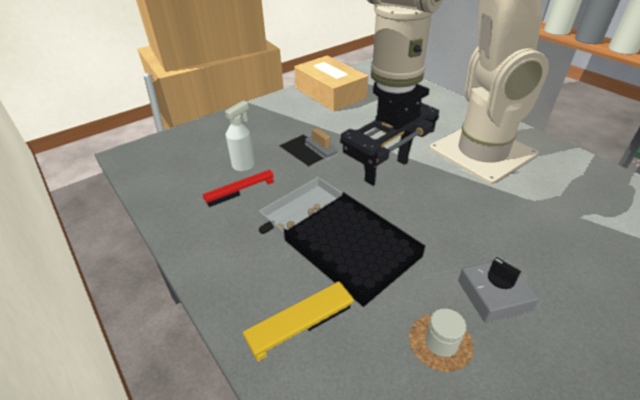

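View pics/top23.png

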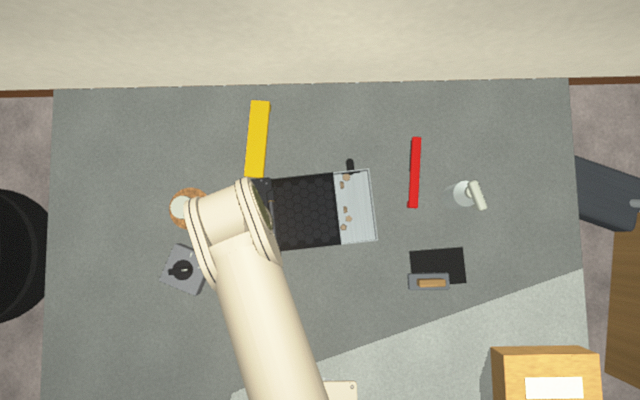

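View pics/o23.png

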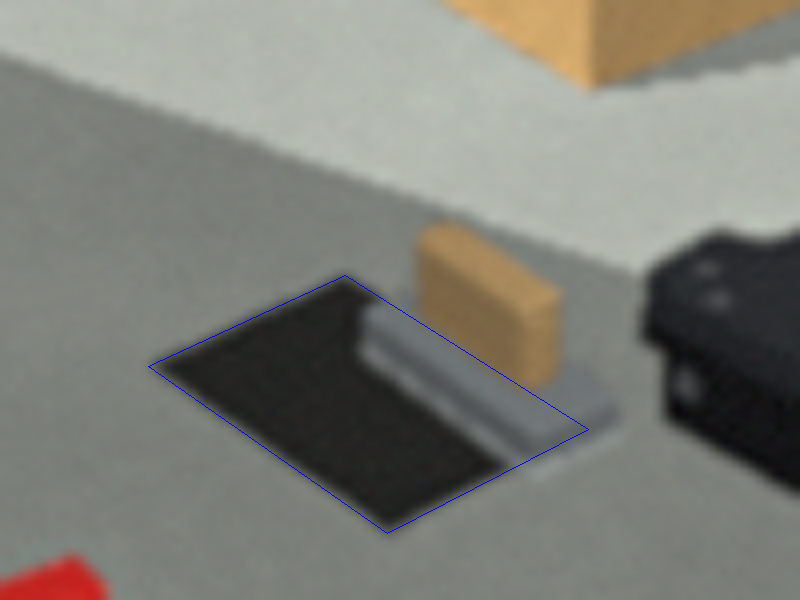

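Run:
```python
from h import *
overlay('s23.png','o23c.png',(400,500,290,365),[(.591,.342,5,.067,.031,.031,(0,0,255)),(.591,.342,5,.001,.031,.031,(255,0,0))])
```

View pics/o23c.png

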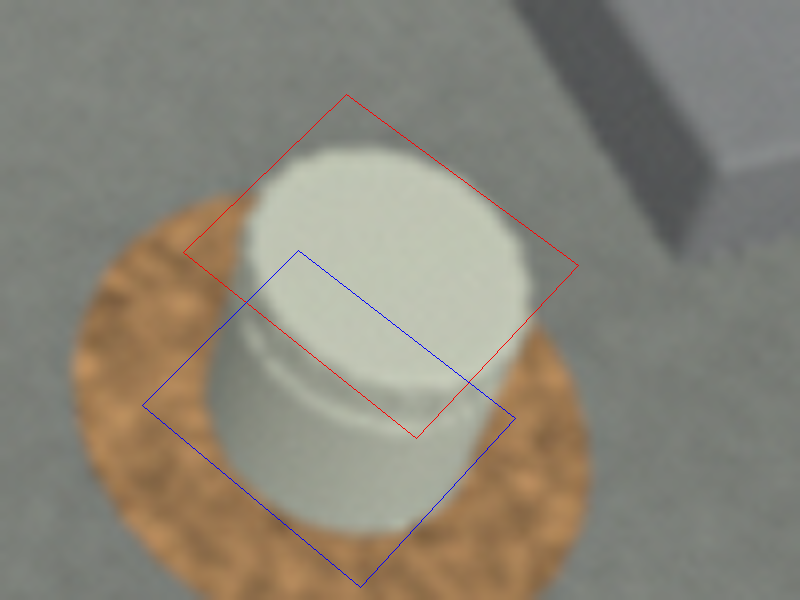

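{"op": "drive_tool", "data": {"moves": "0.012 0.04 0 0 0;0.012 0.05 0 0 0;0.012 0.05 0 0 0;0.012 0.05 0 0 0;0.0148 0.036 0 0 0;0 0.016 -0.03 0 0;0 0 -0.04 0 0;0 0 -0.04 0 0;0 0 -0.04 0 0;0 0 -0.03 0 0;0 0 -0.02 0 0;0 0 -0.01 0 0;0 0 0 0 0;0 0 0 0 0.15;0 0 0 0 0.25;0 0 0 0 0.4;0 0 0 0 0.6;0 0 0 0 0.6", "newtons": 25}}

```text
time: 42.9
ee_pos: [0.5914, 0.3374, 0.0325]
eef_rot: [0.476, 0.523, -0.476, 0.523]
ft_force: [-0.6, -0.7, 4.3]
width: 0.0616
```

{"op": "drive_tool", "data": {"moves": "0 0 0.015 0 0.6;0 0 0.03 0 0.6;0 0 0.035 0 0.6;0 -0.02 0 0 0.6;-0.003 -0.04 0 0 0.6;-0.004 -0.04 0 0 0.6;-0.004 -0.04 0 0 0.6;-0.004 -0.04 0 0 0.6;-0.003 -0.04 0 0 0.6;-0.0034 -0.04 0 0 0.6;0 -0.022 0 0 0.6;0 0 -0.02 0 0.6;0 0 -0.015 0 0.6;0 0 -0.009 0 0.6;0 0 0 0 0.6;0 0 0 0 0.6"}}

```text
time: 44.9
ee_pos: [0.5701, 0.0559, 0.0684]
eef_rot: [0.476, 0.523, -0.476, 0.523]
ft_force: [0.0, 0.1, -1.7]
width: 0.0618
```

Run:
```python
from h import *
print(st()); snap('scene','s24.png')
overlay('s24.png','o24.png',(280,440,170,290),[])
```

```text
{'time': 44.9, 'joint_positions': [0.3879, 0.4606, -0.6915, 1.7519, 0.333, 1.0487, -0.3264], 'ee_pos': [0.5701, 0.0559, 0.0684], 'eef_rot': [0.4761, 0.5229, -0.4757, 0.5231], 'ft_force': [0.0052, 0.0644, -1.6987], 'width': 0.0618}
```

View pics/o24.png

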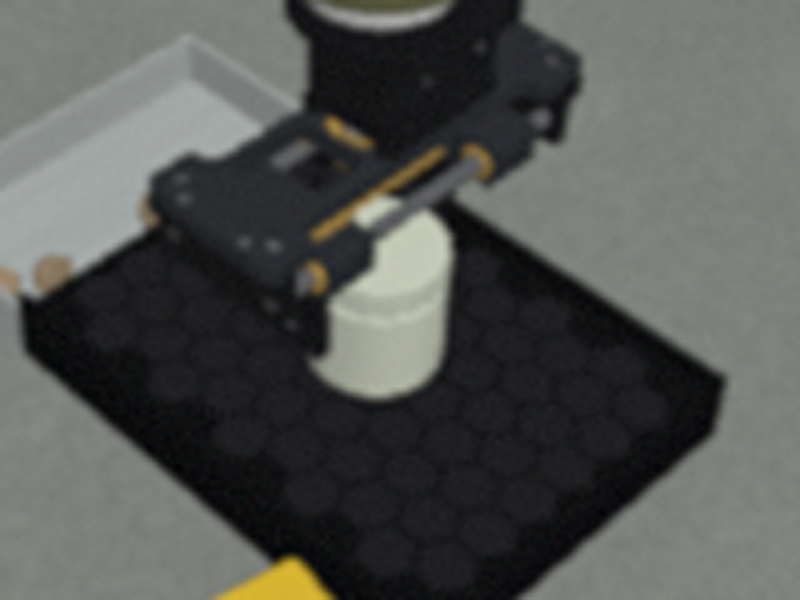

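{"op": "drive_tool", "data": {"moves": "0 0 -0.003 0 0.6;0 0 -0.002 0 0.6;0 0 -0.0015 0 0.6;0 0 -0.0015 0 0.6;0 0 0 0 0.6"}}

```text
time: 45.58
ee_pos: [0.5698, 0.0552, 0.0623]
eef_rot: [0.476, 0.522, -0.476, 0.523]
ft_force: [-12.2, -3.4, 25.2]
width: 0.0613
```

{"op": "drive_tool", "data": {"moves": "0 0 0.001 0 0.5;0 0 0 0 0.3;0 0 0 0 0;0 0 0 0 0;0 0 0.03 0 0;0 0 0.04 0 0;0 0 0.04 0 0;0 0.01 0.02 0 0;-0.02 0.04 0 0 0;-0.02 0.04 0 0 0;-0.02 0.04 0 0 0;-0.02 0.04 0 0 0;-0.02 0.04 0 0 0;-0.02 0.04 0 2.3 0;-0.0255 0.0355 0 0 0;0 0 0 0 0"}}

```text
time: 47.58
ee_pos: [0.4215, 0.3441, 0.1914]
eef_rot: [0.464, 0.534, -0.463, 0.533]
ft_force: [0.4, 0.1, 0.7]
width: 0.0872
```

Run:
```python
from h import *
from scipy.spatial.transform import Rotation as R
s=r.read_state();y=R.from_quat(s['eef_rot']).as_matrix()[:,1];print(np.degrees(np.arctan2(y[1],y[0])))
print(st()); snap('scene','s25.png'); snap('wrist','w25.png')
```

```text
8.0226427856517
{'time': 47.575, 'joint_positions': [0.0094, 0.3046, -0.9106, 1.6972, 0.2499, 1.2621, -0.8153], 'ee_pos': [0.4215, 0.3441, 0.1914], 'eef_rot': [0.4641, 0.5342, -0.4635, 0.5333], 'ft_force': [0.4347, 0.1218, 0.7496], 'width': 0.0872}
```

View pics/s25.png

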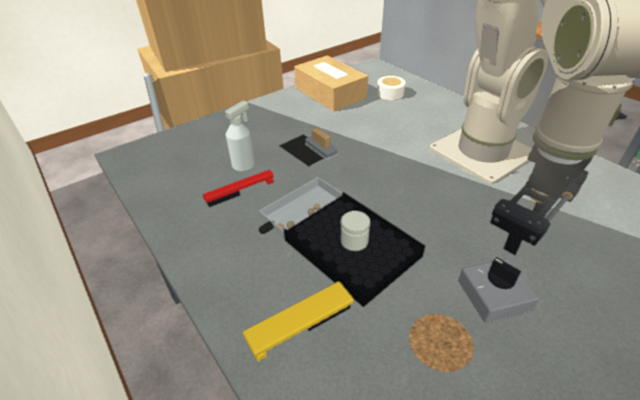

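View pics/w25.png

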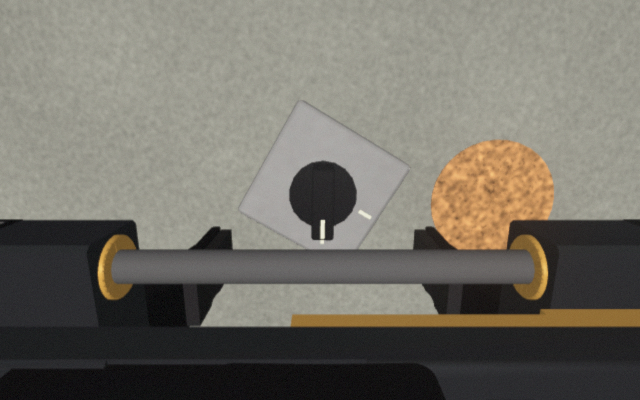

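{"op": "drive_tool", "data": {"moves": "0 0 0 -1 0;0 0 -0.03 0 0;0 0 -0.03 0 0;0 0 -0.03 0 0;0 0 -0.02 0 0;0 0 0 0 0"}}

```text
time: 48.42
ee_pos: [0.4242, 0.3398, 0.08]
eef_rot: [0.47, 0.528, -0.471, 0.528]
ft_force: [-0.5, 0.2, 0.6]
width: 0.0867
```

{"op": "drive_tool", "data": {"moves": "0 0.0005 0.001 0 0.3;0 0 0 0 0.5;0 0 0 0 0.7;0 0 0 0 0.9;0 0 0 0 1;0 0 0 0 1;0 0 0 0 1;0 0 -0.003 0 1;0 0 -0.003 0 1;0 0 -0.003 0 1;0 0 -0.002 0 1;0 0 0 0 1", "newtons": 50}}

```text
time: 49.92
ee_pos: [0.4239, 0.3414, 0.0709]
eef_rot: [0.47, 0.528, -0.47, 0.528]
ft_force: [-5.4, -1.2, 5.9]
width: 0.0154
```

{"op": "drive_tool", "data": {"moves": "0 0 -0.001 0 1;0 0 -0.0005 0 1;0 0 0 0 1"}}

```text
time: 50.3
ee_pos: [0.4239, 0.3414, 0.07]
eef_rot: [0.47, 0.528, -0.47, 0.528]
ft_force: [-6.3, -3.8, 10.9]
width: 0.0158
```

{"op": "drive_tool", "data": {"moves": "0 0 0 6 1;0 0 0 6 1;0 0 0 6 1;0 0 0 6 1;0 0 0 6 1;0 0 0 6 1;0 0 0 6 1;0 0 0 6 1;0 0 0 6 1;0 0 0 6 1;0 0 0 0 1;0 0 0 0 1"}}

```text
time: 51.8
ee_pos: [0.4235, 0.3414, 0.07]
eef_rot: [0.143, 0.693, -0.143, 0.692]
ft_force: [-7.6, -4.2, 12.8]
width: 0.0155
```

Run:
```python
from h import *
from scipy.spatial.transform import Rotation as R
s=r.read_state();y=R.from_quat(s['eef_rot']).as_matrix()[:,1];print(np.degrees(np.arctan2(y[1],y[0])),s['torque'],s['ft_force'],s['ee_pos'])
```

```text
66.6824145342664 [-0.85069619  1.76027924  0.02274424] [-7.60718729 -4.19598039 12.76603409] [0.42354962 0.34135728 0.06995795]
```

{"op": "drive_tool", "data": {"moves": "0 0 0.003 0 1;0 0 0.003 0 1;0 0 0.003 0 1;0 0 0.0015 0 1;0 0 0 0 1;0 0 0 0 0.5;0 0 0 0 0;0 0 0 0 0;0 0 0 0 0;0 0 0.03 0 0;0 0 0.05 0 0;0 0 0.05 0 0;0.01 -0.03 0.03 -6 0;0.01 -0.05 0 -6 0;0 0 0 0 0"}}

```text
time: 53.68
ee_pos: [0.4464, 0.2569, 0.2401]
eef_rot: [0.217, 0.672, -0.218, 0.674]
ft_force: [-0.7, 0.5, 0.3]
width: 0.0867
```

Run:
```python
from h import *
print(st()); snap('scene','s26.png'); snap('top','top26.png'); snap('wrist','w26.png')
Q=[(.3862,-.346,90,.022,.055,.022,(0,255,0)),(.3862,-.346,90,.062,.035,.01,(0,0,255)),(.4156,-.35,-86.6,.001,.075,.05,(255,0,0))]
overlay('top26.png','o26t.png',(400,480,235,295),Q)
overlay('s26.png','o26k.png',(440,560,240,330),[(.4235,.3395,-23,.098,.026,.008,(0,0,255))])
overlay('s26.png','o26s.png',(270,350,120,180),Q)
```

```text
{'time': 53.675, 'joint_positions': [0.4085, 0.249, -1.1559, 1.694, 0.2359, 1.352, 0.1575], 'ee_pos': [0.4464, 0.2569, 0.2401], 'eef_rot': [0.2169, 0.6721, -0.2181, 0.6735], 'ft_force': [-0.6727, 0.4661, 0.2561], 'width': 0.0867}
```

View pics/o26t.png

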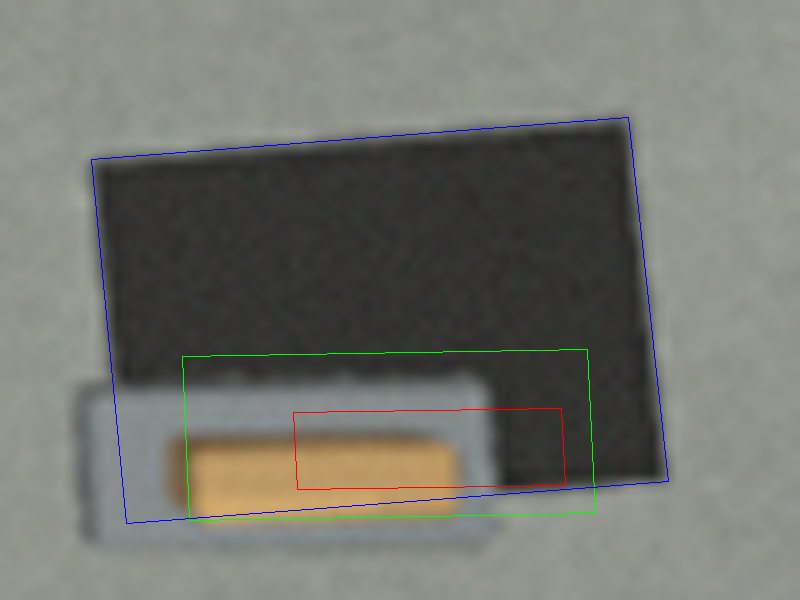

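View pics/o26k.png

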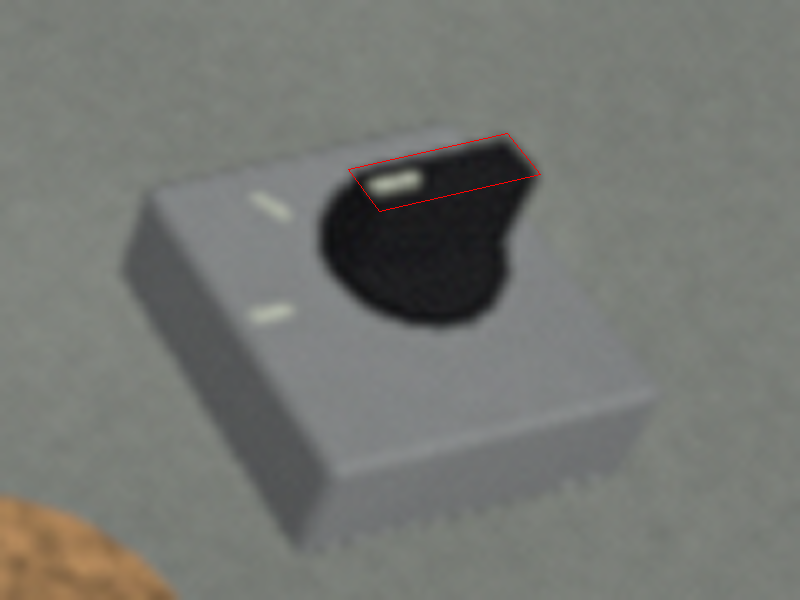

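View pics/o26s.png

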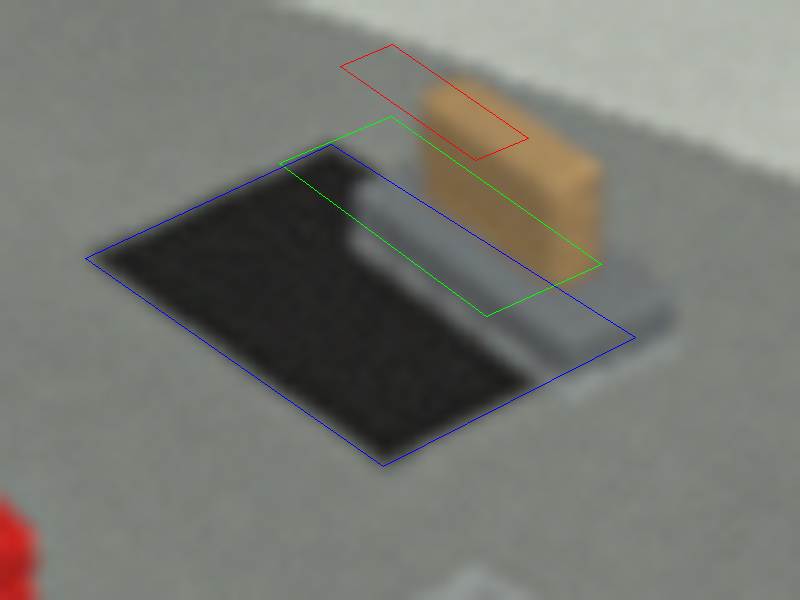

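Run:
```python
from h import *
c=(.3785,-.318,91)
Q=[(*c,.022,.055,.022,(0,255,0)),(*c,.062,.035,.01,(0,0,255))]
overlay('top26.png','o27t.png',(400,480,235,295),Q)
overlay('s26.png','o27s.png',(270,350,120,180),Q)
a=cv2.imread('pics/o27t.png');b=cv2.imread('pics/o27s.png');cv2.imwrite('pics/o27.png',cv2.resize(np.hstack([a,b]),(800,300)))
```

```text
(no output)
```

View pics/o27.png

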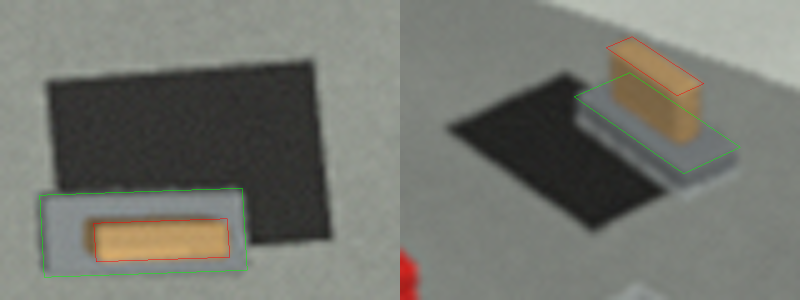

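{"op": "drive_tool", "data": {"moves": "0.01 -0.03 0 -5 0;0.01 -0.05 0 -6 0;0 -0.05 0 -6 0;0 -0.05 0 -6 0;0 -0.05 0 -6 0;0 -0.05 0 -6 0;0 -0.05 0 -6 0;0 -0.05 0 -6 0;-0.02 -0.05 0 -7 0;-0.02 -0.05 0 0 0;-0.02 -0.05 0 0 0;-0.02 -0.03 -0.02 0 0;-0.008 -0.014 -0.03 0 0;0 0 -0.04 0 0;0 0 -0.04 0 0;0 0 -0.03 0 0;0 0 -0.02 0 0;0 0 -0.01 0 0;0 0 0 0 0;0 0 0 0 0"}}

```text
time: 56.32
ee_pos: [0.3771, -0.3128, 0.0508]
eef_rot: [0.497, 0.503, -0.497, 0.503]
ft_force: [-0.3, 0.3, 0.4]
width: 0.0867
```

Run:
```python
from h import *
from scipy.spatial.transform import Rotation as R
s=r.read_state();y=R.from_quat(s['eef_rot']).as_matrix()[:,1];print(np.degrees(np.arctan2(y[1],y[0])))
print(st()); snap('scene','s28.png')
overlay('s28.png','o28.png',(260,360,100,175),[])
```

```text
0.69800790600618
{'time': 56.325, 'joint_positions': [1.1494, 0.2911, -0.6089, 1.9793, 0.2063, 0.9303, 0.4484], 'ee_pos': [0.3771, -0.3128, 0.0508], 'eef_rot': [0.497, 0.5026, -0.4969, 0.5035], 'ft_force': [-0.3218, 0.2751, 0.443], 'width': 0.0867}
```

View pics/o28.png

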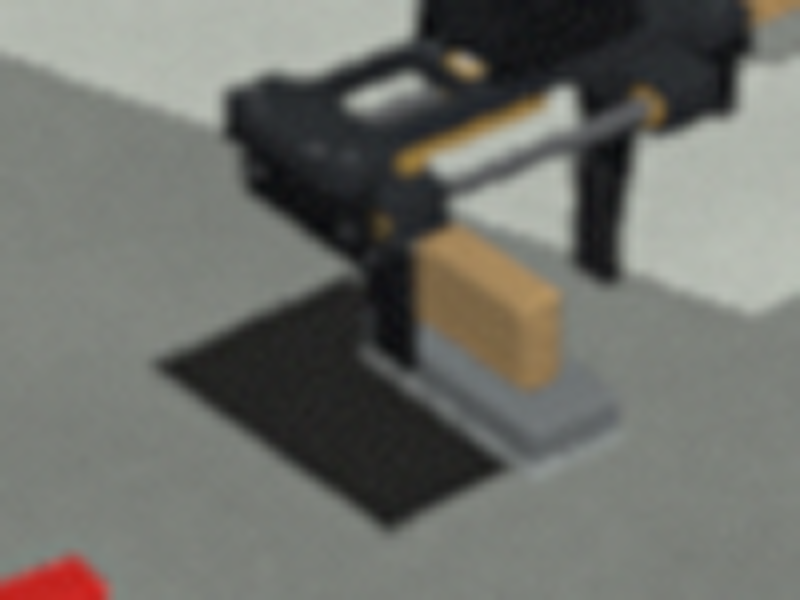

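{"op": "drive_tool", "data": {"moves": "0.001 -0.003 -0.004 0 0;0 0 -0.004 0 0;0 0 0 0 0.4;0 0 0 0 0.6;0 0 0 0 0.75;0 0 0 0 0.9;0 0 0 0 1;0 0 0 0 1;0 0 0.01 0 1;0 0 0.02 0 1;0.01 -0.01 0 0 1;0.018 -0.015 0 0 1;0.01 -0.008 0 0 1;0 0 0 0 1;0 0 -0.018 0 1;0 0 -0.008 0 1;0 0 0 0 1", "newtons": 40}}

```text
time: 58.5
ee_pos: [0.4172, -0.3513, 0.0498]
eef_rot: [0.497, 0.5, -0.498, 0.505]
ft_force: [-5.2, -0.5, 35.1]
width: 0.0198
```

Run:
```python
from h import *
print(st()); snap('scene','s29.png')
overlay('s29.png','o29.png',(260,360,100,175),[])
```

```text
{'time': 58.5, 'joint_positions': [1.1098, 0.3985, -0.5811, 1.8467, 0.2659, 0.9663, 0.4244], 'ee_pos': [0.4172, -0.3513, 0.0498], 'eef_rot': [0.4966, 0.5001, -0.4979, 0.5054], 'ft_force': [-5.2179, -0.4749, 35.1361], 'width': 0.0198}
```

View pics/o29.png

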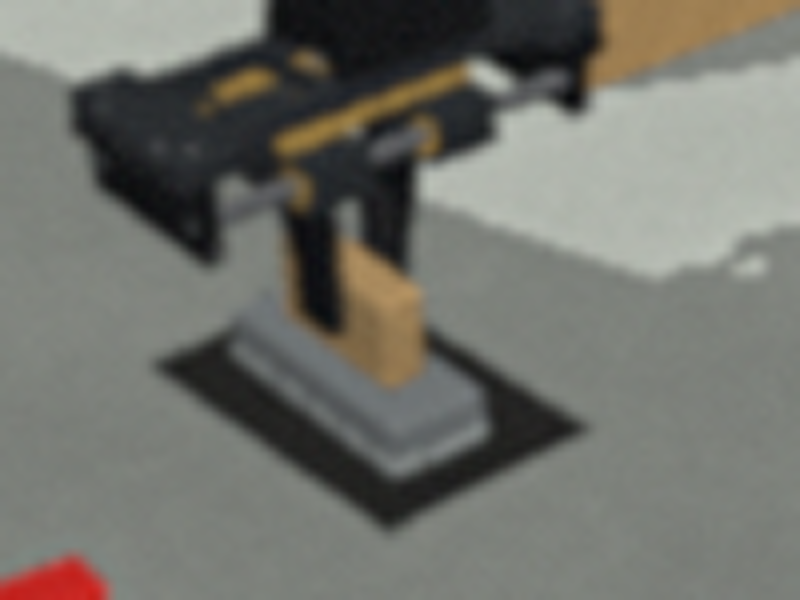

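{"op": "drive_tool", "data": {"moves": "0 0 0.003 0 1;0 0 0.001 0 1;0 0 0 0 0.8;0 0 0 0 0.5;0 0 0 0 0.2;0 0 0 0 0;0 0 0 0 0;0 0 0.02 0 0;0 0 0.04 0 0;0 0 0.05 0 0;0 0.01 0.05 0 0;0.01 0.04 0.03 0 0;0.01 0.04 0 0 0;0.01 0.04 0 0 0;0.01 0.04 0 0 0;0 0.02 0 0 0;0 0 0 0 0;0 0 0 0 0;0 0 0 0 0"}}

```text
time: 60.92
ee_pos: [0.455, -0.1601, 0.24]
eef_rot: [0.498, 0.502, -0.498, 0.502]
ft_force: [0.2, -0.7, -0.3]
width: 0.0873
```

Run:
```python
from h import *
print(st()); snap('scene','s30.png'); snap('top','top30.png')
overlay('s30.png','o30.png',(250,410,120,240),[(.4156,-.35,-86.6,.001,.075,.05,(255,0,0))])
```

```text
{'time': 60.925, 'joint_positions': [1.0016, 0.0642, -0.7763, 1.7809, 0.0464, 1.3153, 0.2239], 'ee_pos': [0.455, -0.1601, 0.24], 'eef_rot': [0.4977, 0.5024, -0.4977, 0.5023], 'ft_force': [0.2, -0.6715, -0.2646], 'width': 0.0873}
```

View pics/s30.png

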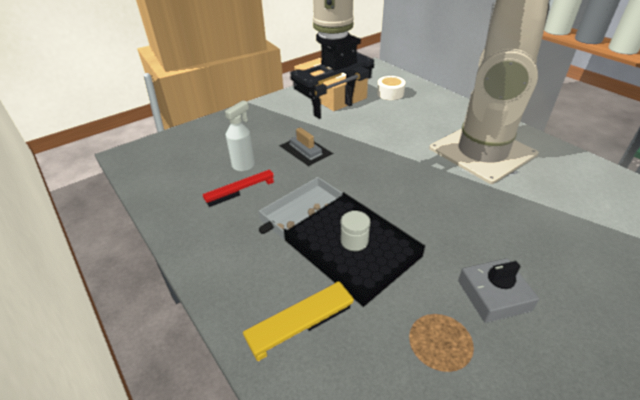

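View pics/top30.png

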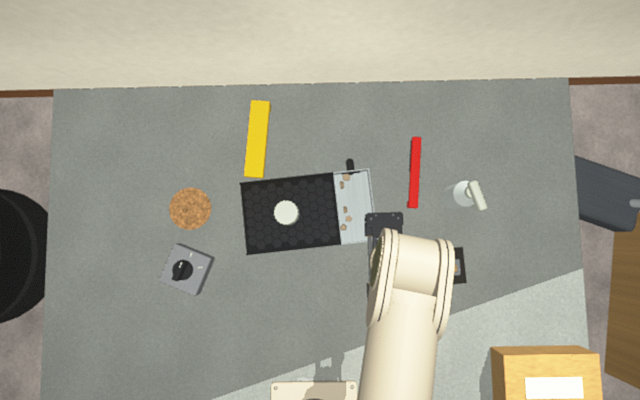

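View pics/o30.png

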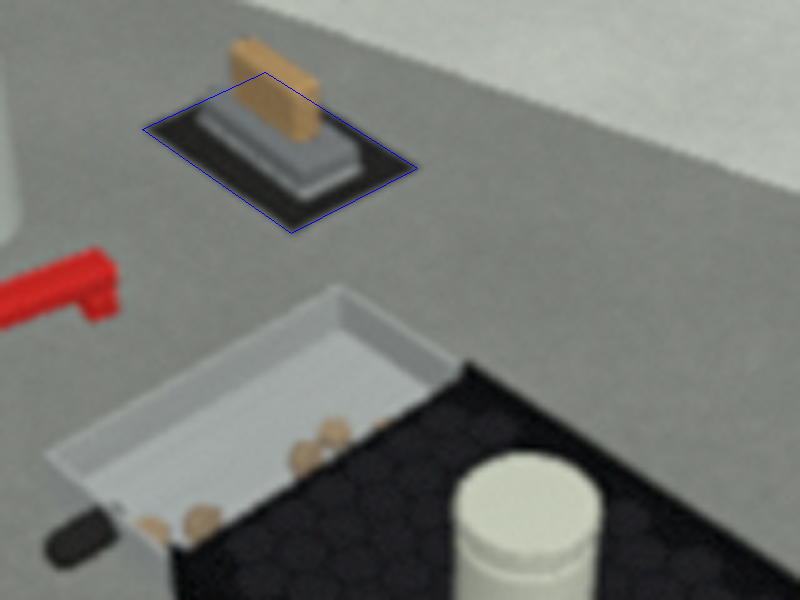

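Run:
```python
from h import *
print(ticket.close_job()); print(st())
```

```text
the job is handed in; nothing more can be done
None
the job is handed in; nothing more can be done
```

I finished all the steps and handed the job in at about 61 s; the hand-in gives no verdict.

**What was done:** I switched the extractor on and stood the canister on the cork pad. Two wipes took all 5 chips into the tray. Then I stood the scraper on its mat and the canister on the panel, and switched the extractor off.

**Two problems on the way:**
- **Scraper slipped:** it slid about 20 mm in the grip before the first wipe, so I set it down on the panel and gripped it again lower on the handle. It may have slipped a few millimetres again at the last placing, where the contact force reached 35 N. It still ended flat on the mat.
- **Scraper knocked aside:** it was pushed to the mat's edge after I had put it back, so I picked it up and centred it again.

**Last checks, from the camera pictures:**
- The knob is up and at off; its bar matches the starting position.
- The canister stands upright in the middle of the panel.
- The scraper stands flat, near the centre of the mat.
- All 5 chips are in the tray and none are left on the panel. Two looked tilted or on edge.
- The spray bottle and brushes look unmoved, and the gripper was open and touching nothing.

None of the final checks failed. The top and wrist cameras disagreed by about 2 mm on the extractor's position, which did not affect the grip.

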